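Pack railing finials, cull the bad castings and close the carton

ROBOT

A 6-joint arm with a two-finger parallel gripper is mounted at the origin on the work surface. World frame = base frame: x ahead of the robot, y to its left, z up, the work surface at z = 0. Lengths are in mm, angles in rad, forces in N, time in s.
With the tool pointing down it reaches from about 375 to 825 mm from the base axis. Payload 5.5 kg.
Tool frame: the origin (TCP) lies midway between the tips of the shut fingers; the grasp point (between the pads) lies ctrl.grip_depth behind it (ctrl.grip_depth is the distance from the TCP to the grasp point, in mm); z points along the fingers, y is the line along which they close (so a half turn about z gives the same grasp; the last joint's range is limited). The gripper opens to 85 mm and grips with 20 to 120 N. Pads are 22 mm wide; open, the fingers measure 114 mm over their backs; the gripper's body (76 mm by 85 mm) begins 54 mm behind the grasp point. The pads swing forward as they close: fully open they stand 13 mm farther back than shut.
Start: joints at [1.249, 0.314, -0.047, 1.21, 0, 1.571], TCP at [189.761, 569.197, 231.299] pointing down, gripper open.
Joint ranges: [-2.67, 2.67], [-0.69, 1.73], [-1.03, 1.25], [-2.08, 2.16], [-1.42, 1.45], [-3.14, 3.14]. Speed limits (rad/s): [2.39, 2.39, 3.01, 3.14, 3.14, 3.14].

INTERFACE

Orientations are given as a rotation vector (axis times angle).
In Python, from rig import ctrl, viewer gives the robot as it stands.
- The arm moves only by the tool arm_command, never from a script. Its argument "series" is a list of rows, each a list of 3 entries, a list of its own where there are three numbers: the shift along the tool's x, y, z scaled (see below), then the turn, a rotation vector about the tool's x, y, z scaled (see below), then the opening in per cent of the stroke, from 0 (shut) to 100 (fully open). A call has 1 to 20 rows; each row shifts and turns the commanded pose from where the row before left it, along the tool's axes as they then stand; what a row does not reach is not made up. The controller multiplies each number of a shift by 50 mm and each number of a turn by 5 degrees. A row lasts 1/8 s, in which the tool goes at most 62.5 mm and 10.7 degrees, less where a joint would pass 70% of its speed; a pose out of reach is approached as far as the arm can. A call with a number of a shift or a turn outside -1 to 1 is refused whole. A call with a gripper value outside its range is refused whole. The fingers move at their own pace and stop on an object; "newtons" is the grip in N (left out, the last holds). Time passes only in rows, so rows that do not move let the fingers close. It gives the time, the measured TCP pose, the force, the opening and the grip force at its end, in the units of the state.
- ctrl.get_state(): the state, without advancing time (a new reading comes with each control period).
- viewer.read_camera(name): name is "scene" or "top" or "wrist"; returns a dict with "color" (400x640x3 uint8, red, green, blue), "z_map" (400x640 float32, mm along the optical axis (not along the pixel's ray), 0 where there is no reading), "intrinsics" (3x3 intrinsics, pixels), "cam_to_world" (4x4, takes a point from camera to world coordinates). Camera axes: x right, y down, z forward; pixel columns grow to the right and rows downward; lengths in mm; the calibration is good to about 2 mm. A picture is of the moment at which its call begins.
- ctrl.close_job(): hands the job in; it is judged then, once.
The state is a dict: "time_s": time; "joint_pos": joint angles; "qd": joint speeds; "joint_torque": joint torques, N m; "ee_pos": TCP position; "ee_rot": TCP orientation; "force": force on the tool from outside, world axes, zero at the start; "wrist_torque": the same for the moment, N m; "gripper_width": finger opening in mm; "finger_force": force on a finger pad.
Only numpy, scipy, OpenCV 4.12 (cv2) and the standard library are available. Lean on these libraries where they do the work, as an engineer would, in place of code of your own. Each camera call takes 0.05 s, during which the arm holds its last target. There are 200 camera calls.

TASK

Pack every sound railing finial into the partitioned carton, one to a cell, each lying flat on the bottom of its cell, and put every reject (a finial whose point is snapped off or bent) in the green scrap tray. When all are sorted, close the carton as usual: fold both short end flaps down flat first, then both long flaps down flat over them. Leave the other tools and offcuts on the bench where they are.

Things in the scene. Friction and masses are not known exactly. Their poses are not given: they have to be found in the camera images.
- finial_1: Cast-iron railing finial, red-oxide brown, 240 g, lying: square socket 34 x 34 x 36 mm long, square neck 16 x 16 x 42 mm, four-sided spear head 34 mm wide. Origin: middle of the neck, on its axis, 17 mm above what it lies on; x along it from socket (end at -58 mm) to point. SOUND: straight, with its whole point; tip at x = +58 mm, 116 mm long overall. May be absent.
- finial_2: Cast-iron railing finial, red-oxide brown, 240 g, lying: square socket 34 x 34 x 36 mm long, square neck 16 x 16 x 42 mm, four-sided spear head 34 mm wide. Origin: middle of the neck, on its axis, 17 mm above what it lies on; x along it from socket (end at -58 mm) to point. SOUND: straight, with its whole point; tip at x = +58 mm, 116 mm long overall. May be absent.
- finial_3: Cast-iron railing finial, red-oxide brown, 240 g, lying: square socket 34 x 34 x 36 mm long, square neck 16 x 16 x 42 mm, four-sided spear head 34 mm wide. Origin: middle of the neck, on its axis, 17 mm above what it lies on; x along it from socket (end at -58 mm) to point. SOUND: straight, with its whole point; tip at x = +58 mm, 116 mm long overall. May be absent.
- finial_4: Cast-iron railing finial, red-oxide brown, 240 g, lying: square socket 34 x 34 x 36 mm long, square neck 16 x 16 x 42 mm, four-sided spear head 34 mm wide. Origin: middle of the neck, on its axis, 17 mm above what it lies on; x along it from socket (end at -58 mm) to point. SOUND: straight, with its whole point; tip at x = +58 mm, 116 mm long overall. May be absent.
- finial_5: Cast-iron railing finial, red-oxide brown, 240 g, lying: square socket 34 x 34 x 36 mm long, square neck 16 x 16 x 42 mm, four-sided spear head 34 mm wide. Origin: middle of the neck, on its axis, 17 mm above what it lies on; x along it from socket (end at -58 mm) to point. SOUND: straight, with its whole point; tip at x = +58 mm, 116 mm long overall. May be absent.
- finial_6: Cast-iron railing finial, red-oxide brown, 240 g, lying: square socket 34 x 34 x 36 mm long, square neck 16 x 16 x 42 mm, four-sided spear head 34 mm wide. Origin: middle of the neck, on its axis, 17 mm above what it lies on; x along it from socket (end at -58 mm) to point. REJECT: its point is snapped off, leaving a blunt bright-grey face at x = +35 mm, 93 mm long overall. May be absent.
- finial_7: Cast-iron railing finial, red-oxide brown, 240 g, lying: square socket 34 x 34 x 36 mm long, square neck 16 x 16 x 42 mm, four-sided spear head 34 mm wide. Origin: middle of the neck, on its axis, 17 mm above what it lies on; x along it from socket (end at -58 mm) to point. REJECT: its spear head is bent 43 degrees to one side (towards its own +y) from x = +18 mm on. May be absent.
- carton: Low open cardboard carton, fixed: 140 (x) x 304 (y) x 42 mm high; walls, floor and partitions 4 mm thick, all level at the top. Five cells side by side along y, each 132 x 56 mm and 38 mm deep, long way along x. Origin: centre of the underside; z up. Four hinged top flaps.
- cell_1 (a point): Centre of the floor of cell 1 of the carton (counted from the carton's -y end, at y = -120 mm in its frame), 4 mm above the bench; axes as the carton's.
- cell_2 (a point): Centre of the floor of cell 2 of the carton (counted from the carton's -y end, at y = -60 mm in its frame), 4 mm above the bench; axes as the carton's.
- cell_3 (a point): Centre of the floor of cell 3 of the carton (counted from the carton's -y end, at y = 0 mm in its frame), 4 mm above the bench; axes as the carton's.
- cell_4 (a point): Centre of the floor of cell 4 of the carton (counted from the carton's -y end, at y = 60 mm in its frame), 4 mm above the bench; axes as the carton's.
- cell_5 (a point): Centre of the floor of cell 5 of the carton (counted from the carton's -y end, at y = 120 mm in its frame), 4 mm above the bench; axes as the carton's.
- end_left (a joint): Short end flap at the carton's +y end (rad): 136 mm wide, 70 mm deep, 4 mm thick, hinged along the top of that end's outer face, at y = +152 mm, 44 mm above the bench. Stays where left; about 0.3 N at its free edge turns it. 0 = folded flat over the carton, 1.57 = upright, starts leaning out at 2.0 to 2.4, limit 2.6.
- end_right (a joint): Short end flap at the carton's -y end (rad): 136 mm wide, 70 mm deep, 4 mm thick, hinged along the top of that end's outer face, at y = -152 mm, 44 mm above the bench. Stays where left; about 0.3 N at its free edge turns it. 0 = folded flat over the carton, 1.57 = upright, starts leaning out at 2.0 to 2.4, limit 2.6.
- long_near (a joint): Long flap along the carton's near (robot) side (rad): 304 mm wide, 70 mm deep, 4 mm thick, hinged along the top of that side's outer face, at x = -70 mm, 48 mm above the bench. Stays where left; about 0.3 N at its free edge turns it. 0 = folded flat over the carton, 1.57 = upright, starts leaning out at 2.0 to 2.4, limit 2.6.
- long_far (a joint): Long flap along the carton's far side (rad): 304 mm wide, 70 mm deep, 4 mm thick, hinged along the top of that side's outer face, at x = +70 mm, 48 mm above the bench. Stays where left; about 0.3 N at its free edge turns it. 0 = folded flat over the carton, 1.57 = upright, starts leaning out at 2.0 to 2.4, limit 2.6.
- scrap_floor (a point): Centre of the inner floor of the green pressed-steel scrap tray, open on top, fixed: outside 170 (x) x 135 (y) x 50 mm high with a rolled rim 4 mm higher, walls and floor 4 mm; this point is 4 mm above the bench.
- wire_brush: Wire brush lying on the bench, a bystander. Origin under its middle.
- pipe_offcut: Short steel pipe offcut standing on end, 76 mm across, 50 mm high, a bystander. Origin: centre of its underside.
- cutting_disc: Dark cutting disc lying flat, 125 mm across, 6 mm thick, a bystander. Origin: centre of its underside.
- flat_file: Flat file with a red handle, 240 mm long, a bystander. Origin under its middle.
- paint_can: Standing paint can, 66 mm across, 130 mm high, a bystander. Origin: centre of its underside.
- bar_offcut: Rusty flat-bar offcut 105 x 32 x 12 mm, a bystander. Origin: centre of its underside.
Mind the look-alikes: they are no part of the job. Leave any yellow look-alike of the finial_2 alone.

How it is judged (in metres and radians):
On the way, in this order (a step that is already met when the one before it is completed fails the run):
1. every sound finial lies flat in a cell of its own and every reject is in the scrap tray (x of finial_1 in the frame of carton between -0.016 and 0.016 m and z of each of finial_1, finial_2, finial_3, finial_4, finial_5 in the frame of carton below 0.027 m and angle between the x axis of each of finial_1, finial_2, finial_3, finial_4, finial_5 and the x axis of carton, either way round below 0.2 rad and (y of finial_1 in the frame of cell_1 between -0.016 and 0.016 m or y of finial_1 in the frame of cell_2 between -0.016 and 0.016 m or y of finial_1 in the frame of cell_3 between -0.016 and 0.016 m or y of finial_1 in the frame of cell_4 between -0.016 and 0.016 m or y of finial_1 in the frame of cell_5 between -0.016 and 0.016 m) and x of finial_2 in the frame of carton between -0.016 and 0.016 m and (y of finial_2 in the frame of cell_1 between -0.016 and 0.016 m or y of finial_2 in the frame of cell_2 between -0.016 and 0.016 m or y of finial_2 in the frame of cell_3 between -0.016 and 0.016 m or y of finial_2 in the frame of cell_4 between -0.016 and 0.016 m or y of finial_2 in the frame of cell_5 between -0.016 and 0.016 m) and x of finial_3 in the frame of carton between -0.016 and 0.016 m and (y of finial_3 in the frame of cell_1 between -0.016 and 0.016 m or y of finial_3 in the frame of cell_2 between -0.016 and 0.016 m or y of finial_3 in the frame of cell_3 between -0.016 and 0.016 m or y of finial_3 in the frame of cell_4 between -0.016 and 0.016 m or y of finial_3 in the frame of cell_5 between -0.016 and 0.016 m) and x of finial_4 in the frame of carton between -0.016 and 0.016 m and (y of finial_4 in the frame of cell_1 between -0.016 and 0.016 m or y of finial_4 in the frame of cell_2 between -0.016 and 0.016 m or y of finial_4 in the frame of cell_3 between -0.016 and 0.016 m or y of finial_4 in the frame of cell_4 between -0.016 and 0.016 m or y of finial_4 in the frame of cell_5 between -0.016 and 0.016 m) and x of finial_5 in the frame of carton between -0.016 and 0.016 m and (y of finial_5 in the frame of cell_1 between -0.016 and 0.016 m or y of finial_5 in the frame of cell_2 between -0.016 and 0.016 m or y of finial_5 in the frame of cell_3 between -0.016 and 0.016 m or y of finial_5 in the frame of cell_4 between -0.016 and 0.016 m or y of finial_5 in the frame of cell_5 between -0.016 and 0.016 m) and x of finial_6 in the frame of scrap_floor between -0.081 and 0.081 m and y of finial_6 in the frame of scrap_floor between -0.064 and 0.064 m and z of each of finial_6, finial_7 in the frame of scrap_floor below 0.075 m and x of finial_7 in the frame of scrap_floor between -0.081 and 0.081 m and y of finial_7 in the frame of scrap_floor between -0.064 and 0.064 m), for 0.2 s.
2. both short end flaps are folded down (value of joint each of end_left, end_right below 0.15 rad), for 0.2 s.
3. both long flaps are folded down over them (value of joint each of long_near, long_far below 0.15 rad), for 0.2 s.
At the end, for the whole second after the job is handed in: Each sound finial lies flat in a carton cell of its own (neck middle within 16 mm of the cell's centre along and across, at most 27 mm above the bench, along the cell within 0.2 rad), each reject is inside the scrap tray, and all four flaps are folded to within 0.15 rad of flat (all of step 1 and all of step 2 and all of step 3); the robot touches nothing.
It fails at once if a long flap is folded in (below 1.0 rad) while an end flap is still up (above 0.5 rad) (value of joint any of long_near, long_far below 1 rad and value of joint any of end_left, end_right above 0.5 rad).
It fails at once if a bystander (brush, pipe offcut, disc, file, can, bar offcut) is shifted by more than 50 mm (distance of any of wire_brush, pipe_offcut, cutting_disc, flat_file, paint_can, bar_offcut from where it was at the start of the episode above 0.05 m).
Of finial_1, finial_2, finial_3, finial_4, finial_5 only 3 to 5 are there at a start; the rules pass over those that are not, and their reading is None.
Of finial_6, finial_7 only 1 to 2 are there at a start; the rules pass over those that are not, and their reading is None.
At some moment in a run one of finial_1, finial_2, finial_3, finial_4, finial_5, finial_6, finial_7 may be knocked a few centimetres aside while the robot is not near it.
Once in a run the grip may slacken for a moment while it holds something.
It also fails if it takes over 210 s, if anything falls off the work surface, if the arm or the gripper's body presses on something with over 40 N, if the wrist force passes 120 N, or if a joint passes its speed limit or range.

## Working session

There is one attempt and no reset: what is moved stays moved. The work goes in short steps, Python scripts to look and compute and a tool call to move; the robot and the scene stay as the last step left them, time stands still between calls to the robot, and variables do not carry over. Pictures are saved under pics/ and viewed, at most 14 in all, crops included, and the job is handed in when it is done.

Besides the shell and the picture viewer there is one more tool, called after "Emit:" by a JSON object that holds its "op" and its "data". arm_command: Moves the arm, as the interface text tells. Its arguments: {"type":"object","properties":{"series":{"type":"array","items":{"type":"array"}},"newtons":{"type":"number"}},"required":["series"]}

```bash
ls; mkdir -p pics; cat > h.py <<'E'
import numpy as np, cv2
from rig import ctrl, viewer
def shot(n,name):
    d=viewer.read_camera(n); cv2.imwrite('pics/'+name,cv2.cvtColor(d['color'],cv2.COLOR_RGB2BGR))
    np.savez('pics/'+name[:-4]+'.npz',**d); return d
def ray(d,u,v,z):
    K=np.array(d['intrinsics']);T=np.array(d['cam_to_world'])
    r=T[:3,:3]@np.linalg.solve(K,[u,v,1.]);o=T[:3,3]
    return o+r*(z-o[2])/r[2]
def cloud(d):
    K=np.array(d['intrinsics']);T=np.array(d['cam_to_world']);z=d['z_map']
    v,u=np.mgrid[:400,:640]
    P=np.stack([(u-K[0,2])/K[0,0]*z,(v-K[1,2])/K[1,1]*z,z],-1)
    return P@T[:3,:3].T+T[:3,3]
E
python3 - <<'E'
from h import *
for n in ('top','scene'):
    d=shot(n,n+'0.png'); print(n,np.round(d['cam_to_world'],3).tolist(),d['intrinsics'].tolist() if hasattr(d['intrinsics'],'tolist') else d['intrinsics'])
s=ctrl.get_state();print(s,ctrl.grip_depth)
E
```

```text
pics
top [[-0.014, -0.995, 0.095, 409.23], [-1.0, 0.013, -0.018, 119.116], [0.016, -0.095, -0.995, 1609.704], [0.0, 0.0, 0.0, 1.0]] [[478.6669775143126, 0.0, 314.885729331917], [0.0, 478.6669775143126, 197.68180032103774], [0.0, 0.0, 1.0]]
scene [[-0.032, 0.58, -0.814, 1631.97], [0.999, 0.013, -0.03, 153.644], [-0.007, -0.815, -0.58, 848.505], [0.0, 0.0, 0.0, 1.0]] [[439.33432568615507, 0.0, 317.2690639166745], [0.0, 439.33432568615507, 203.43796455010525], [0.0, 0.0, 1.0]]
{'time_s': 0.1, 'joint_pos': array([ 1.24894324e+00,  3.14171614e-01, -4.79684208e-02,  1.21022826e+00,
       -1.18640073e-05,  1.57077894e+00]), 'qd': array([-6.54294948e-04, -3.82418431e-05,  1.77658248e-03,  7.53789902e-04,
       -5.44100481e-04, -1.98427018e-03]), 'joint_torque': array([ 1.75084779e-04, -5.40767562e+01,  3.40540552e+01,  1.12264330e-02,
        7.55196012e-07,  1.85232301e-05]), 'ee_pos': array([189.63139612, 568.68740241, 230.51570194]), 'ee_rot': array([-5.03320735e-01, -3.10076726e+00,  2.44013475e-03]), 'force': array([-0.34417665, -0.0417695 , -1.19752435]), 'wrist_torque': array([ 0.0110919 , -0.02384106, -0.00541196]), 'finger_force': 0.0, 'gripper_width': 85.3242541309784} 18.700000000000003
```

View pics/top0.png

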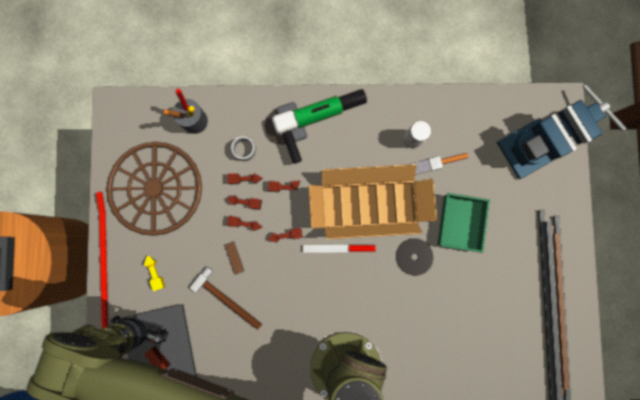

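View pics/scene0.png

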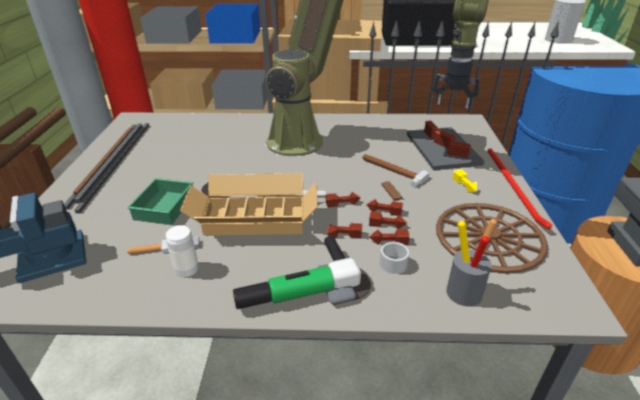

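The top view shows five brown finials, at about (242,179), (283,186), (243,201), (243,224) and (284,236). The carton is at (370,205), the scrap tray at (464,222), and the yellow look-alike at (153,273). There are dark-red items on a plate under the gripper at about (155,350).

```bash
python3 - <<'E'
from h import *
d=dict(np.load('pics/top0.npz')); s=dict(np.load('pics/scene0.npz'))
def crop(d,a,b,c,e,w): 
    return cv2.resize(cv2.cvtColor(d['color'][b:e,a:c],cv2.COLOR_RGB2BGR),(w,int(w*(e-b)/(c-a))),interpolation=cv2.INTER_CUBIC)
A=crop(d,215,165,315,250,500);B=crop(s,310,180,430,250,500);C=crop(s,400,110,490,170,280);D=crop(d,120,310,210,380,280)
im=np.zeros((590,790,3),np.uint8);A=cv2.resize(A,(370,315));im[:315,:370]=A;im[:291,372:790]=cv2.resize(B,(418,291));im[320:320+C.shape[0],:280]=C;im[320:320+D.shape[0],300:580]=D
cv2.imwrite('pics/crop1.png',im)
hsv=cv2.cvtColor(d['color'],cv2.COLOR_RGB2HSV);P=cloud(d)
m=((hsv[...,0]<8)|(hsv[...,0]>172))&(hsv[...,1]>120)&(hsv[...,2]>50);m=m.astype(np.uint8)
n,l,st,c=cv2.connectedComponentsWithStats(m)
for i in range(1,n):
    if st[i,4]>60:
        v,u=np.nonzero(l==i);(cx,cy),wh,a=cv2.minAreaRect(np.c_[u,v].astype(np.float32))
        z=P[l==i][:,2];pts=np.array([ray(d,x,y,12.)[:2] for x,y in zip(u,v)])
        mu=pts.mean(0);w,V=np.linalg.eigh(np.cov((pts-mu).T));ax=V[:,1];t=(pts-mu)@ax;
        print(st[i,4],c[i].round(1),'mean',mu.round(),'zmax',np.percentile(z,[50,95]).round(1),'ax',ax.round(2),'ext',t.min().round(),t.max().round(),'ang',np.degrees(np.arctan2(ax[1],ax[0])).round(1))
# carton by height
M=(P[...,2]>36)&(P[...,2]<46)&(hsv[...,0]>8)&(hsv[...,0]<25)&(hsv[...,1]>60);M[:, :300]=0;M[:,440:]=0
M[:160]=0;M[245:]=0
q=P[M];print(M.sum(),np.percentile(q,[1,99],axis=0).round())
(cx,cy),wh,a=cv2.minAreaRect(q[:,:2].astype(np.float32));print('rect',cx,cy,wh,a)
g=(hsv[...,0]>60)&(hsv[...,0]<90)&(hsv[...,1]>100);g[:190]=0;g[:,:430]=0
q=P[g&(P[...,2]>40)];print('tray',cv2.minAreaRect(q[:,:2].astype(np.float32)),np.percentile(q[:,2],[5,95]))
E
```

```text
109 [181.6  98.5] mean [907. 540.] zmax [179.7 219.6] ax [-0.91 -0.41] ext -38.0 43.0 ang -155.6
222 [241.7 178.2] mean [630. 336.] zmax [31.4 40.4] ax [-0.  1.] ext -65.0 49.0 ang 90.1
211 [282.  185.8] mean [603. 201.] zmax [32.4 39.2] ax [-0.04  1.  ] ext -54.0 47.0 ang 92.4
981 [102.6 258.9] mean [369. 792.] zmax [20.7 34.8] ax [-1.   -0.06] ext -225.0 221.0 ang -176.6
220 [245.5 201.8] mean [551. 323.] zmax [31.9 39.8] ax [0.19 0.98] ext -48.0 63.0 ang 79.3
219 [241.6 222.9] mean [480. 336.] zmax [31.7 38.7] ax [0.22 0.98] ext -63.0 49.0 ang 77.4
222 [286.6 234.8] mean [439. 187.] zmax [31.1 38.9] ax [-0.19  0.98] ext -48.0 63.0 ang 100.8
186 [361.9 248. ] mean [391. -63.] zmax [22.6 29.1] ax [0.02 1.  ] ext -44.0 43.0 ang 89.0
198 [156.  359.7] mean [ 42. 612.] zmax [68.9 74.6] ax [0.53 0.85] ext -42.0 40.0 ang 57.7
439 [[ 464. -240.   37.]
 [ 610.   65.   46.]]
rect 537.9269409179688 -93.18087768554688 (140.5709686279297, 319.12994384765625) 2.3322153091430664
tray ((483.0576171875, -178.0950927734375), (584.8468017578125, 181.91983032226562), 86.67137145996094) [43.46236754 62.53661153]
```

View pics/crop1.png

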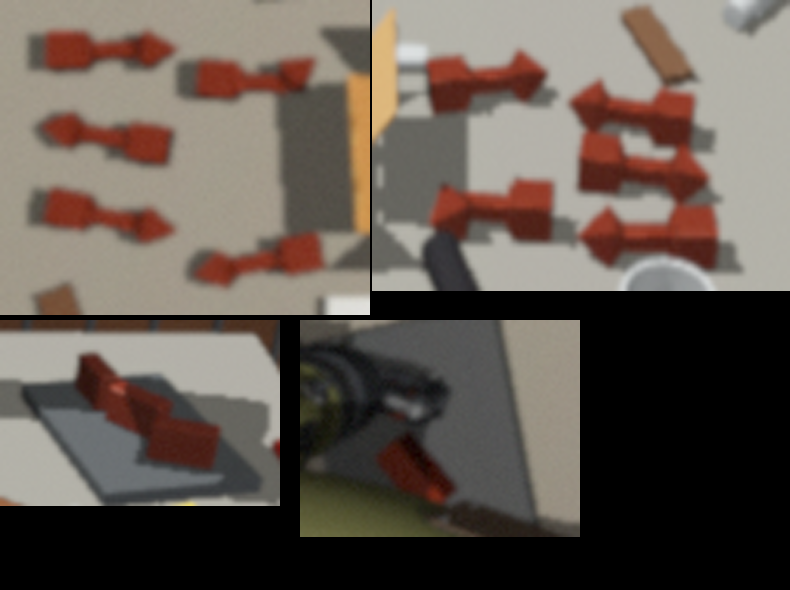

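The crop settles the sorting. Four finials are sound: (630,336), (551,323), (480,336) and (439,187). The one at (603,201) has its head bent, so it is a reject. The red thing on the plate is a large fixture, about 75 mm high, and not a finial. Next I'll go above for a close look.

```bash
cat >> h.py <<'E'
from scipy.spatial.transform import Rotation as Rn
def plan(p,th=None,s=None):
    """shift (tool axes, units of 50 mm) and z-turn (units of 5deg) to reach p with tool y at angle th(deg, mod 180)"""
    s=s or ctrl.get_state(); R=Rn.from_rotvec(s['ee_rot']).as_matrix(); e=np.array(s['ee_pos'])
    sh=R.T@(np.array(p)-e)/50; out='shift '+str(sh.round(3))
    cur=np.degrees(np.arctan2(R[1,1],R[0,1]))
    tilt=np.degrees(np.arccos(np.clip(-R[2,2],-1,1)))
    if th is not None:
        t=(th-cur+90)%180-90; out+=' turnz(units5deg) %.3f (world turn %.1f)'%(-t/5,t)
    print(out,'| at',e.round(1),'th %.1f tilt %.2f j6 %.2f'%(cur,tilt,s['joint_pos'][5]),'t',round(s['time_s'],1),'w',round(s['gripper_width'],1))
E
python3 - <<'E'
from h import *
plan([540,280,420],0)
E
```

```text
shift [-8.474 -3.267 -3.784] turnz(units5deg) 14.312 (world turn -71.6) | at [189.6 568.7 230.5] th 71.6 tilt 0.09 j6 1.57 t 0.1 w 85.3
```

Emit:
{"op": "arm_command", "data": {"series": [[[0,0,-0.4],[0,0,1],100],[[0,0,-0.4],[0,0,1],100],[[0,0,-0.4],[0,0,1],100],[[0,0,-0.4],[0,0,1],100],[[0,0,-0.4],[0,0,1],100],[[0,0,-0.4],[0,0,1],100],[[0,0,-0.4],[0,0,1],100],[[0,0,-0.4],[0,0,1],100],[[0,0,-0.4],[0,0,1],100],[[0,0,-0.2],[0,0,1],100],[[0,0,0],[0,0,1],100],[[0,0,0],[0,0,1],100],[[0,0,0],[0,0,1],100],[[0,0,0],[0,0,1],100]]}}

```text
time_s: 1.85
ee_pos: [189.7, 569.1, 420.8]
ee_rot: [2.194, 2.248, -0.001]
force: [-0.2, 1.0, -0.8]
gripper_width: 85.4
finger_force: 0.0
```

Emit:
{"op": "arm_command", "data": {"series": [[[-0.5,0.6,0],[0,0,0],100],[[-0.5,0.6,0],[0,0,0],100],[[-0.5,0.6,0],[0,0,0],100],[[-0.5,0.6,0],[0,0,0],100],[[-0.5,0.6,0],[0,0,0],100],[[-0.5,0.6,0],[0,0,0],100],[[-0.5,0.6,0],[0,0,0],100],[[-0.5,0.6,0],[0,0,0],100],[[-0.5,0.6,0],[0,0,0],100],[[-0.5,0.6,0],[0,0,0],100],[[-0.5,0.6,0],[0,0,0],100],[[-0.3,0.4,0],[0,0,0],100],[[0,0,0],[0,0,0],100],[[0,0,0],[0,0,0],100]]}}

```text
time_s: 3.6
ee_pos: [547.0, 289.4, 421.2]
ee_rot: [-2.19, -2.251, 0.0]
force: [0.1, -0.0, -1.1]
gripper_width: 85.4
finger_force: 0.0
```

```bash
python3 - <<'E'
from h import *
plan([540,280,420],0)
d=shot('wrist','w1.png');print(d['cam_to_world'].round(2).tolist(),d['intrinsics'].round(1).tolist());shot('top','t1.png')
E
```

```text
shift [-0.184 -0.146  0.024] turnz(units5deg) 0.317 (world turn -1.6) | at [547.  289.4 421.2] th 1.6 tilt 0.04 j6 2.03 t 3.6 w 85.4
[[1.0, 0.03, 0.01, 543.69], [0.03, -0.95, -0.32, 372.26], [-0.0, 0.32, -0.95, 563.98], [0.0, 0.0, 0.0, 1.0]] [[360.4, 0.0, 318.6], [0.0, 360.4, 205.0], [0.0, 0.0, 1.0]]
```

View pics/w1.png

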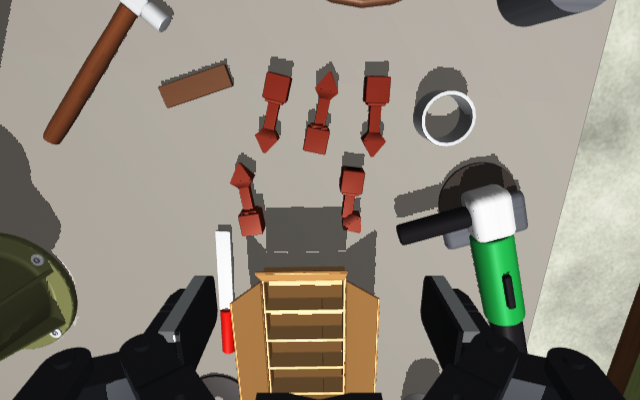

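The wrist view shows the finials at (271,110), (321,110), (377,110), (246,198) and (351,192). The last has its head bent aside. The carton's near (+y) end is at about (305,275). Now the poses, from depth and the two-view check.

```bash
cat >> h.py <<'E'
def redblobs(d,amin=60):
    hsv=cv2.cvtColor(d['color'],cv2.COLOR_RGB2HSV)
    m=(((hsv[...,0]<8)|(hsv[...,0]>172))&(hsv[...,1]>120)&(hsv[...,2]>40)).astype(np.uint8)
    n,l,st,c=cv2.connectedComponentsWithStats(m)
    return [(l==i,c[i],st[i,4]) for i in range(1,n) if st[i,4]>amin]
def finials(d,amin=60,zlo=6,zhi=60):
    P=cloud(d);out=[]
    for m,c,a in redblobs(d,amin):
        q=P[m&(d['z_map']>0)]; q=q[(q[:,2]>zlo)&(q[:,2]<zhi)]
        if len(q)<40: continue
        x=q[:,:2];mu=x.mean(0);w,V=np.linalg.eigh(np.cov((x-mu).T));ax=V[:,1]
        for _ in range(2):
            t=(x-mu)@ax; lo,hi=np.percentile(t,[.5,99.5])
            L=hi-lo
            # socket end: the last 30 mm are wide and flat on top
            s=np.c_[-ax[1],ax[0]]@(x-mu).T; s=s.ravel()
            if np.ptp(s[t>hi-8])>np.ptp(s[t<lo+8]): ax=-ax   # ax points to tip
        t=(x-mu)@ax; lo,hi=np.percentile(t,[.5,99.5])
        n=np.array([-ax[1],ax[0]]);s=(x-mu)@n
        # axis from the socket and neck middle lines
        def mid(a,b):
            k=s[(t>lo+a)&(t<lo+b)];return (np.percentile(k,3)+np.percentile(k,97))/2 if len(k)>4 else np.nan
        a1,a2=mid(5,31),mid(42,72)
        ctr=mu+ax*(lo+58)+n*a2
        out.append((ctr,ax,a,hi-lo,c))
        print('px',c.round(),'neck',ctr.round(1),'tip dir',np.degrees(np.arctan2(ax[1],ax[0])).round(1),'line angle corr',np.degrees(np.arctan2(a2-a1,39)).round(1),'L',(hi-lo).round(1),'ztop',np.percentile(q[:,2],95).round(1),'neckz',np.median(q[(abs(t-lo-57)<12)][:,2]).round(1))
    return out
def tri(d1,p1,d2,p2):
    A=[];b=[]
    for d,p in((d1,p1),(d2,p2)):
        T=d['cam_to_world'];r=T[:3,:3]@np.linalg.solve(d['intrinsics'],[p[0],p[1],1.]);r/=np.linalg.norm(r)
        M=np.eye(3)-np.outer(r,r);A.append(M);b.append(M@T[:3,3])
    X=np.linalg.lstsq(np.vstack(A),np.hstack(b),rcond=None)[0];return X
E
python3 - <<'E'
from h import *
w=dict(np.load('pics/w1.npz'));t=dict(np.load('pics/t1.npz'))
fw=finials(w,200);print();ft=finials(t,100)
for a in fw:
    for b in ft:
        if np.linalg.norm(a[0]-b[0])<35: print('tri',tri(w,a[4],t,b[4]).round(1))
P=cloud(w);T=w['z_map']>0
k=P[(abs(P[...,0]-520)<12)&(abs(P[...,1]-250)<12)];print('bench z',np.median(k[:,2]))
hsv=cv2.cvtColor(w['color'],cv2.COLOR_RGB2HSV)
for nm,d in(('w',w),('t',t)):
    P=cloud(d);hsv=cv2.cvtColor(d['color'],cv2.COLOR_RGB2HSV)
    M=(hsv[...,0]>8)&(hsv[...,0]<25)&(hsv[...,1]>60)&(abs(P[...,0]-540)<130)&(abs(P[...,1]+90)<230)&(P[...,2]>10)
    q=P[M];h,e=np.histogram(q[:,2],np.arange(0,125,6));print(nm,h.tolist())
    np.save('pics/q_%s.npy'%nm,q)
    # walls/partitions: points within the y range, z 38..48, histogram of x and y
    k=q[(q[:,2]>34)&(q[:,2]<50)];hy,e=np.histogram(k[:,1],np.arange(-270,90,8));print(list(zip(e[:-1].astype(int).tolist(),hy.tolist())))
    hx,e=np.histogram(k[:,0],np.arange(440,640,8));print(list(zip(e[:-1].astype(int).tolist(),hx.tolist())))
E
```

```text
px [321. 116.] neck [548.1 332.3] tip dir 79.8 line angle corr 0.1 L 111.6 ztop 35.0 neckz 24.8
px [272. 108.] neck [474.6 324.5] tip dir -102.6 line angle corr -0.2 L 111.2 ztop 35.1 neckz 25.0
px [376. 110.] neck [625.6 324.6] tip dir -89.7 line angle corr 0.1 L 111.7 ztop 35.1 neckz 24.8
px [246. 202.] neck [433.1 197. ] tip dir 99.0 line angle corr 1.3 L 112.1 ztop 35.1 neckz 24.9
px [351. 199.] neck [594.1 190.7] tip dir -87.4 line angle corr -8.3 L 105.0 ztop 35.1 neckz 24.9
px [227. 332.] neck [387.4 -45.1] tip dir 90.7 line angle corr -0.5 L 88.7 ztop 25.1 neckz 23.1

px [282. 186.] neck [597.4 187.9] tip dir -87.1 line angle corr -6.9 L 99.9 ztop 39.5 neckz 25.8
px [103. 272.] neck [528.5 797.4] tip dir -177.1 line angle corr 2.1 L 509.3 ztop 32.3 neckz 22.4
px [294. 233.] neck [436.2 196.4] tip dir 99.9 line angle corr 0.8 L 55.6 ztop 40.4 neckz 25.6
px [362. 248.] neck [391.7 -47.5] tip dir 88.9 line angle corr 0.3 L 86.4 ztop 29.5 neckz 21.5
px [168. 387.] neck [-44.8 544.8] tip dir -163.0 line angle corr -5.9 L 77.6 ztop 58.5 neckz 45.6
tri [434.  169.8 -20.7]
tri [600.1
[... 1041 characters left out ...]
54, 4), (-246, 50), (-238, 78), (-230, 6), (-222, 7), (-214, 9), (-206, 11), (-198, 5), (-190, 4), (-182, 43), (-174, 32), (-166, 6), (-158, 8), (-150, 5), (-142, 9), (-134, 5), (-126, 15), (-118, 63), (-110, 4), (-102, 5), (-94, 9), (-86, 10), (-78, 6), (-70, 4), (-62, 52), (-54, 22), (-46, 6), (-38, 6), (-30, 9), (-22, 6), (-14, 5), (-6, 13), (2, 54), (10, 7), (18, 6), (26, 8), (34, 8), (42, 6), (50, 8), (58, 49), (66, 27), (74, 0)]
[(440, 0), (448, 0), (456, 13), (464, 64), (472, 39), (480, 28), (488, 21), (496, 28), (504, 28), (512, 23), (520, 25), (528, 27), (536, 34), (544, 25), (552, 26), (560, 27), (568, 22), (576, 30), (584, 26), (592, 61), (600, 104), (608, 38), (616, 1), (624, 0)]
```

Emit:
{"op": "arm_command", "data": {"series": [[[-0.5,0.22,0.6],[0,0,0.36],70],[[-0.5,0.22,0.6],[0,0,0.36],70],[[-0.5,0.22,0.6],[0,0,0.36],70],[[-0.5,0.22,0.6],[0,0,0.36],70],[[0,0,0.8],[0,0,0],70],[[0,0,0.8],[0,0,0],70],[[0,0,0.8],[0,0,0],70],[[0,0,0.8],[0,0,0],70],[[0,0,0.6],[0,0,0],70],[[0,0,0],[0,0,0],70],[[0,0,0],[0,0,0],70]]}}

```text
time_s: 5.08
ee_pos: [590.1, 188.9, 112.8]
ee_rot: [2.327, 2.11, 0.003]
force: [0.2, 0.2, -0.1]
gripper_width: 59.9
finger_force: 0.0
```

```bash
python3 - <<'E'
from h import *
plan([594,190.7,5],-5.7)
d=shot('wrist','w2.png');finials(d,200)
E
```

```text
shift [0.043 0.071 2.156] turnz(units5deg) 0.022 (world turn -0.1) | at [590.1 188.9 112.8] th -5.6 tilt 0.10 j6 1.98 t 5.1 w 59.9
px [104.  54.] neck [464.7 272.1] tip dir -102.5 line angle corr -0.9 L 60.2 ztop 33.5 neckz 24.1
px [221.  47.] neck [549.7 330.9] tip dir 77.0 line angle corr 2.1 L 47.5 ztop 35.2 neckz 24.8
px [366.  39.] neck [626.2 254.8] tip dir -90.8 line angle corr 0.6 L 44.2 ztop 33.7 neckz 18.8
px [331. 188.] neck [594.8 190.8] tip dir -87.9 line angle corr -7.4 L 104.5 ztop 34.9 neckz 25.0
px [100. 226.] neck [434.1 196.6] tip dir 101.6 line angle corr -0.8 L 112.1 ztop 34.8 neckz 24.7
```

Emit:
{"op": "arm_command", "data": {"newtons": 60, "series": [[[0.04,0.08,0.6],[0,0,0],70],[[0,0,0.6],[0,0,0],70],[[0,0,0.5],[0,0,0],70],[[0,0,0.4],[0,0,0],70],[[0,0,0.06],[0,0,0],70],[[0,0,0],[0,0,0],70],[[0,0,0],[0,0,0],0],[[0,0,0],[0,0,0],0],[[0,0,0],[0,0,0],0],[[0,0,0],[0,0,0],0],[[0,0,0],[0,0,0],0],[[0,0,0],[0,0,0],0]]}}

```text
time_s: 6.62
ee_pos: [594.6, 189.8, 4.3]
ee_rot: [2.327, 2.109, 0.003]
force: [-0.3, -1.4, 6.1]
gripper_width: 15.1
finger_force: 59.2
```

Emit:
{"op": "arm_command", "data": {"series": [[[0,0,-0.6],[0,0,0],0],[[0,0,-0.8],[0,0,0],0],[[0,0,-0.8],[0,0,0],0],[[0,0,-0.8],[0,0,0],0],[[0,0,-0.8],[0,0,0],0],[[0,0,-0.6],[0,0,0],0],[[0,0,0],[0,0,0],0]]}}

```text
time_s: 7.5
ee_pos: [594.9, 190.1, 225.2]
ee_rot: [2.327, 2.109, 0.005]
force: [0.5, -0.2, -3.8]
gripper_width: 14.5
finger_force: 59.0
```

```bash
python3 - <<'E'
from h import *
t=dict(np.load('pics/t1.npz'));P=cloud(t)
hsv=cv2.cvtColor(t['color'],cv2.COLOR_RGB2HSV)
g=(hsv[...,0]>60)&(hsv[...,0]<90)&(hsv[...,1]>100);g[:190]=0;g[:,:430]=0;g[:,500:]=0;g[255:]=0
v,u=np.nonzero(g);q=np.array([ray(t,a,b,54)[:2] for a,b in zip(u,v)])
print(cv2.minAreaRect(q.astype(np.float32)),np.percentile(P[g][:,2],[5,50,95]))
plan([520,-280,220],0)
E
```

```text
((470.17266845703125, -391.8110656738281), (142.45095825195312, 171.53114318847656), 79.78714752197266) [-0.48591632  7.02237126 55.34290534]
shift [-9.503 -0.567  0.087] turnz(units5deg) -1.127 (world turn 5.6) | at [594.9 190.1 225.2] th -5.6 tilt 0.21 j6 1.98 t 7.5 w 14.5
```

Emit:
{"op": "arm_command", "data": {"series": [[[-0.66,-0.075,0],[0,0,0],0],[[-0.66,-0.075,0],[0,0,0],0],[[-0.66,-0.075,0],[0,0,0],0],[[-0.66,-0.075,0],[0,0,0],0],[[-0.66,-0.075,0],[0,0,0],0],[[-0.66,-0.075,0],[0,0,0],0],[[-0.66,-0.075,0],[0,0,0],0],[[-0.66,-0.075,0],[0,0,0],0],[[-0.66,-0.075,0],[0,0,0],0],[[-0.66,-0.075,0],[0,0,0],0],[[-0.66,-0.075,0],[0,0,0],0],[[-0.66,-0.075,0],[0,0,0],0],[[-0.66,-0.075,0],[0,0,0],0],[[-0.66,-0.075,0],[0,0,0],0],[[-0.66,-0.075,0],[0,0,0],0],[[-0.66,-0.075,0],[0,0,0],0],[[-0.66,-0.075,0],[0,0,0],0],[[-0.6,-0.075,0],[0,0,0],0]]}}

```text
time_s: 9.75
ee_pos: [467.1, -392.1, 220.5]
ee_rot: [-2.326, -2.107, 0.001]
force: [0.7, 0.1, -2.7]
gripper_width: 14.7
finger_force: 58.9
```

Emit:
{"op": "arm_command", "data": {"series": [[[0,0,0],[0,0,-1],0],[[0,0,0],[0,0,-1],0],[[0,0,0],[0,0,-1],0],[[0,0,0],[0,0,-1],0],[[0,0,0],[0,0,-1],0],[[0,0,0],[0,0,-1],0],[[0,0,0],[0,0,-1],0],[[0,0,0],[0,0,-1],0],[[0,0,0],[0,0,-1],0],[[0,0,0],[0,0,-1],0],[[0,0,0],[0,0,-1],0],[[0,0,0],[0,0,-1],0],[[0,0,0],[0,0,-1],0],[[0,0,0],[0,0,-1],0],[[0,0,0],[0,0,-1],0],[[0,0,0],[0,0,-1],0],[[0,0,0],[0,0,-1],0],[[0,0,0],[0,0,0],0]]}}

```text
time_s: 12.0
ee_pos: [467.6, -391.1, 220.9]
ee_rot: [-0.292, -3.125, -0.003]
force: [0.7, -0.3, -3.8]
gripper_width: 14.9
finger_force: 59.0
```

```bash
python3 - <<'E'
from h import *
d=shot('wrist','w3.png');P=cloud(d)
hsv=cv2.cvtColor(d['color'],cv2.COLOR_RGB2HSV)
g=(hsv[...,0]>60)&(hsv[...,0]<90)&(hsv[...,1]>80)&(P[...,2]>48)&(P[...,2]<60)
q=P[g];print(g.sum(),cv2.minAreaRect(q[:,:2].astype(np.float32)) if g.sum() else 0)
plan([470,-392,15],80);finials(d,200,-10,400)
E
```

```text
5474 ((467.4332275390625, -396.111572265625), (142.51492309570312, 177.21461486816406), 79.97034454345703)
shift [-0.058 -0.013  4.126] turnz(units5deg) -0.147 (world turn 0.7) | at [ 467.7 -391.2  221.3] th 79.3 tilt 0.17 j6 -0.51 t 12.1 w 15.0
px [627.  26.] neck [nan nan] tip dir -173.2 line angle corr nan L 24.0 ztop 24.7 neckz nan
px [320. 251.] neck [ 447.8 -387.4] tip dir 170.2 line angle corr 0.6 L 97.5 ztop 251.5 neckz 249.6
  return _methods._mean(a, axis=axis, dtype=dtype,
  ret = ret.dtype.type(ret / rcount)
```

View pics/w3.png

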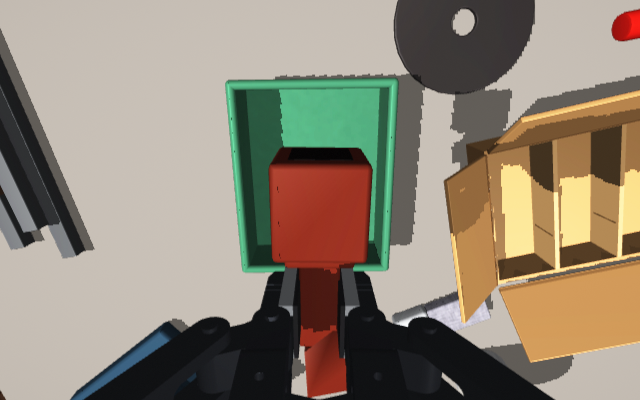

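The finial is held with its socket at (320,210), right over the tray, whose rim spans (228–398, 80–270). I'll lower and release.

Emit:
{"op": "arm_command", "data": {"series": [[[0,-0.1,0.7],[0,0,0],0],[[0,0,0.8],[0,0,0],0],[[0,0,0.8],[0,0,0],0],[[0,0,0.8],[0,0,0],0],[[0,0,0.6],[0,0,0],0],[[0,0,0.4],[0,0,0],0],[[0,0,0.08],[0,0,0],0],[[0,0,0],[0,0,0],0],[[0,0,0],[0,0,0],45],[[0,0,0],[0,0,0],45],[[0,0,0],[0,0,0],45],[[0,0,-0.5],[0,0,0],45],[[0,0,-0.8],[0,0,0],45],[[0,0,-0.8],[0,0,0],45],[[0,0,-0.8],[0,0,0],45],[[0,0,-0.8],[0,0,0],45],[[0,0,-0.8],[0,0,0],45],[[0,0,-0.8],[0,0,0],45],[[0,0,-0.8],[0,0,0],45]]}}

```text
time_s: 14.42
ee_pos: [467.4, -396.7, 321.1]
ee_rot: [0.291, 3.127, -0.001]
force: [1.3, -0.9, -0.1]
gripper_width: 38.6
finger_force: 0.0
```

```bash
python3 - <<'E'
from h import *
d=shot('wrist','w4.png');finials(d,200,-10,400)
plan([529,-20,320],90)
E
```

```text
px [597.  31.] neck [388.1 -77.8] tip dir -91.2 line angle corr 0.6 L 86.9 ztop 25.0 neckz 22.9
px [321. 143.] neck [ 466.2 -397.1] tip dir -2.6 line angle corr -7.5 L 103.7 ztop 38.9 neckz 28.8
shift [0.212 7.649 0.106] turnz(units5deg) -2.129 (world turn 10.6) | at [ 468.8 -397.8  327. ] th 79.4 tilt 0.47 j6 -0.52 t 14.5 w 38.3
```

Emit:
{"op": "arm_command", "data": {"series": [[[-0.03,0.8,-0.22],[0,0,0],60],[[-0.03,0.8,-0.22],[0,0,0],60],[[-0.03,0.8,-0.22],[0,0,0],60],[[-0.03,0.8,-0.22],[0,0,0],60],[[-0.03,0.8,-0.22],[0,0,0],60],[[-0.03,0.8,-0.22],[0,0,0],60],[[-0.03,0.8,-0.22],[0,0,0],60],[[-0.03,0.8,-0.22],[0,0,-0.5],60],[[0,0,0],[0,0,-0.8],60],[[0,0,0],[0,0,-0.8],60],[[0,0,0],[0,0,0],60],[[0,0,0],[0,0,0],60]]}}

```text
time_s: 15.98
ee_pos: [538.3, -84.6, 407.4]
ee_rot: [0.006, 3.141, -0.0]
force: [-0.2, 0.1, 0.1]
gripper_width: 51.1
finger_force: 0.0
```

```bash
python3 - <<'E'
from h import *
d=shot('wrist','w5.png');P=cloud(d);hsv=cv2.cvtColor(d['color'],cv2.COLOR_RGB2HSV)
M=(hsv[...,0]>8)&(hsv[...,0]<28)&(hsv[...,1]>50)&(P[...,2]>39.5)&(P[...,2]<43)&(abs(P[...,0]-529)<78)&(abs(P[...,1]+87)<160)
q=P[M][:,:2]; print(M.sum(),'z',np.median(P[M][:,2]))
r=cv2.minAreaRect(q.astype(np.float32));print(r)
a=np.radians(r[2]) if r[1][0]<r[1][1] else np.radians(r[2]-90)
x=np.array([np.cos(a),np.sin(a)]);y=np.array([-x[1],x[0]])
for k in range(1):
    s=(q-r[0])@x;t=(q-r[0])@y
    print('yaw',np.degrees(a));
    h,e=np.histogram(t,np.arange(-160,160,4));print([(int(b),int(n)) for b,n in zip(e,h) if n>25])
    h,e=np.histogram(s,np.arange(-80,80,4));print([(int(b),int(n)) for b,n in zip(e,h) if n>40])
plan([548,332,120],-10)
finials(d,200)
E
```

```text
2541 z 41.65742034793669
((532.4326782226562, -86.13273620605469), (138.94805908203125, 304.5182189941406), 2.453526735305786)
yaw 2.453526735305786
[(-152, 252), (-148, 48), (-92, 251), (-88, 36), (-32, 245), (28, 251), (88, 259), (92, 26), (144, 38), (148, 265)]
[(-72, 218), (-68, 196), (-64, 57), (-60, 51), (-56, 54), (-52, 52), (-48, 48), (-44, 48), (-40, 45), (-36, 54), (-32, 46), (-28, 54), (-24, 52), (-20, 47), (-16, 47), (-12, 47), (-8, 53), (-4, 56), (0, 54), (4, 50), (12, 46), (16, 51), (20, 46), (24, 45), (28, 44), (32, 48), (36, 51), (44, 44), (48, 50), (56, 44), (60, 50), (64, 448), (68, 129)]
shift [-0.162  8.333  5.747] turnz(units5deg) -16.041 (world turn 80.2) | at [538.3 -84.6 407.4] th 89.8 tilt 0.01 j6 -0.15 t 16.0 w 51.4
px [336.  31.] neck [388.7 -46.9] tip dir 89.4 line angle corr 0.3 L 88.2 ztop 25.4 neckz 22.5
px [92. 84.] neck [ 466.7 -396.2] tip dir -1.5 line angle corr -7.8 L 104.1 ztop 39.1 neckz 28.9
px [518.  66.] neck [432.8 194.1] tip dir 99.7 line angle corr 0.2 L 112.2 ztop 35.1 neckz 24.9
px [607.  97.] neck [474.9 326.2] tip dir 75.3 line angle corr 2.6 L 100.8 ztop 34.5 neckz 24.7
px [597. 148.] neck [547.6 329.3] tip dir 78.1 line angle corr 1.7 L 112.8 ztop 34.9 neckz 24.8
px [590. 199.] neck [625.4 323. ] tip dir -91.0 line angle corr 1.3 L 112.6 ztop 34.7 neckz 24.6
```

View pics/w5.png

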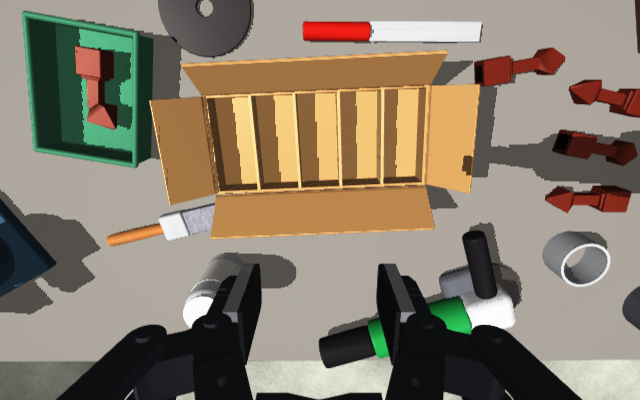

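Rejected finial is in the tray at (93,85). The carton has five cells, with left in the image being −y. Its centre is (532,−86), yaw 2.5°. Next is the finial at (433,195).

Emit:
{"op": "arm_command", "data": {"series": [[[0.26,0.7,0],[0,0,0],70],[[0.26,0.7,0],[0,0,0],70],[[0.26,0.7,0],[0,0,0],70],[[0.26,0.7,0],[0,0,0],70],[[0.26,0.7,0],[0,0,0],70],[[0.26,0.7,0],[0,0,0],70],[[0.26,0.7,0],[0,0,0],70],[[0.26,0.7,0],[0,0,0],70]]}}

```text
time_s: 17.02
ee_pos: [434.6, 196.7, 407.4]
ee_rot: [0.006, 3.141, 0.0]
force: [0.8, 0.0, 0.3]
gripper_width: 59.6
finger_force: 0.0
```

Emit:
{"op": "arm_command", "data": {"series": [[[0,0,0.37],[0,0,1],70],[[0,0,0.37],[0,0,1],70],[[0,0,0.37],[0,0,1],70],[[0,0,0.37],[0,0,1],70],[[0,0,0.37],[0,0,1],70],[[0,0,0.37],[0,0,1],70],[[0,0,0.37],[0,0,1],70],[[0,0,0.37],[0,0,1],70],[[0,0,0.37],[0,0,1],70],[[0,0,0.37],[0,0,1],70],[[0,0,0.37],[0,0,1],70],[[0,0,0.37],[0,0,1],70],[[0,0,0.37],[0,0,1],70],[[0,0,0.37],[0,0,1],70],[[0,0,0.37],[0,0,1],70],[[0,0,0.37],[0,0,1],70],[[0,0,0],[0,0,0],70],[[0,0,0],[0,0,0],70]]}}

```text
time_s: 19.27
ee_pos: [435.5, 195.8, 111.9]
ee_rot: [2.021, 2.405, 0.001]
force: [-0.9, -0.0, 0.3]
gripper_width: 59.6
finger_force: 0.0
```

```bash
python3 - <<'E'
from h import *
d=shot('wrist','w6.png');finials(d,200)
plan([433,195.5,5],9.3)
E
```

```text
px [410.  55.] neck [463.5 276.7] tip dir -103.6 line angle corr 0.2 L 64.5 ztop 33.5 neckz 27.4
px [534.  73.] neck [548.  330.6] tip dir 78.1 line angle corr 1.3 L 73.3 ztop 34.9 neckz 24.9
px [622. 130.] neck [nan nan] tip dir 126.8 line angle corr nan L 31.0 ztop 30.4 neckz nan
px [317. 179.] neck [426.6 234.5] tip dir 99.7 line angle corr -0.4 L 74.4 ztop 33.5 neckz 30.6
px [318. 267.] neck [nan nan] tip dir -83.5 line angle corr nan L 39.4 ztop 35.0 neckz nan
shift [-1.000e-03 -5.800e-02  2.143e+00] turnz(units5deg) 0.121 (world turn -0.6) | at [435.7 196.  112.2] th 9.9 tilt 0.08 j6 1.82 t 19.3 w 59.9
  return _methods._mean(a, axis=axis, dtype=dtype,
  ret = ret.dtype.type(ret / rcount)
```

Emit:
{"op": "arm_command", "data": {"newtons": 60, "series": [[[0,-0.06,0.7],[0,0,0.1],70],[[0,0,0.6],[0,0,0],70],[[0,0,0.5],[0,0,0],70],[[0,0,0.3],[0,0,0],70],[[0,0,0.04],[0,0,0],70],[[0,0,0],[0,0,0],70],[[0,0,0],[0,0,0],0],[[0,0,0],[0,0,0],0],[[0,0,0],[0,0,0],0],[[0,0,0],[0,0,0],0],[[0,0,0],[0,0,0],0],[[0,0,-0.5],[0,0,0],0],[[0,0,-0.8],[0,0,0],0],[[0,0,-0.8],[0,0,0],0],[[0,0,-0.8],[0,0,0],0],[[0,0,-0.8],[0,0,0],0],[[0,0,-0.7],[0,0,0],0],[[0,0,0],[0,0,0],0]]}}

```text
time_s: 21.58
ee_pos: [433.6, 196.0, 226.7]
ee_rot: [2.031, 2.394, 0.007]
force: [-0.5, -0.1, -1.9]
gripper_width: 14.8
finger_force: 58.8
```

Emit:
{"op": "arm_command", "data": {"series": [[[-0.67,0.17,0],[0,0,0],0],[[-0.67,0.17,0],[0,0,0],0],[[-0.67,0.17,0],[0,0,0],0],[[-0.67,0.17,0],[0,0,0],0],[[-0.67,0.17,0],[0,0,0],0],[[-0.67,0.17,0],[0,0,0],0],[[-0.67,0.17,0],[0,0,0],0],[[0,0,0],[0,0,-1],0],[[0,0,0],[0,0,-1],0],[[0,0,0],[0,0,-1],0],[[0,0,0],[0,0,-1],0],[[0,0,0],[0,0,-1],0],[[0,0,0],[0,0,-1],0],[[0,0,0],[0,0,-1],0]]}}

```text
time_s: 23.32
ee_pos: [527.8, -26.3, 222.2]
ee_rot: [-1.213, -2.895, 0.002]
force: [-0.4, -0.0, -1.1]
gripper_width: 14.6
finger_force: 58.6
```

Emit:
{"op": "arm_command", "data": {"series": [[[0,0,0],[0,0,-1],0],[[0,0,0],[0,0,-1],0],[[0,0,0],[0,0,-1],0],[[0,0,0],[0,0,-1],0],[[0,0,0],[0,0,-1],0],[[0,0,0],[0,0,-1],0],[[0,0,0],[0,0,-1],0],[[0,0,0],[0,0,-1],0],[[0,0,0],[0,0,-1],0],[[0,0,0],[0,0,-0.6],0],[[0,0,0],[0,0,0],0],[[0,0,0],[0,0,0],0]]}}

```text
time_s: 24.82
ee_pos: [528.4, -26.4, 223.3]
ee_rot: [0.063, -3.139, -0.0]
force: [0.4, -0.3, -1.1]
gripper_width: 14.6
finger_force: 58.6
```

```bash
python3 - <<'E'
from h import *
plan([529.8,-26.2,10],92.45)
d=shot('wrist','w7.png')
E
```

```text
shift [-3.500e-02  2.000e-03  4.266e+00] turnz(units5deg) -0.027 (world turn 0.1) | at [528.4 -26.4 223.3] th 92.3 tilt 0.09 j6 -0.09 t 24.8 w 14.6
```

View pics/w7.png

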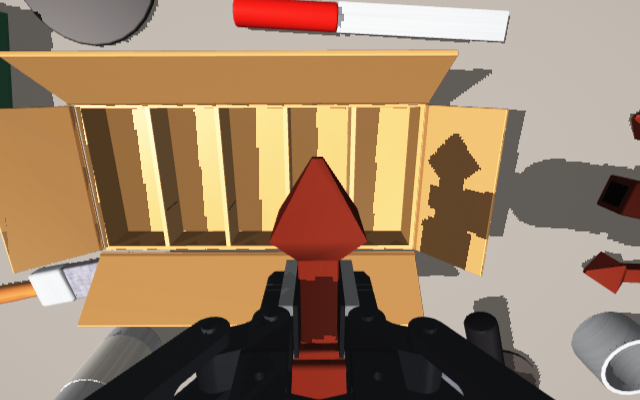

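The finial is held with its tip at (318,165), in line with cell 4, whose opening spans about (290–350, 105–245). I'll lower it.

Emit:
{"op": "arm_command", "data": {"series": [[[-0.03,0,0.7],[0,0,0],0],[[0,0,0.8],[0,0,0],0],[[0,0,0.8],[0,0,0],0],[[0,0,0.6],[0,0,0],0],[[0,0,0.5],[0,0,0],0],[[0,0,0.4],[0,0,0],0],[[0,0,0.3],[0,0,0],0],[[0,0,0.17],[0,0,0],0],[[0,0,0],[0,0,0],0],[[0,0,0],[0,0,0],0]]}}

```text
time_s: 26.12
ee_pos: [531.2, -26.4, 11.5]
ee_rot: [-0.065, 3.14, -0.0]
force: [0.6, -0.7, -1.0]
gripper_width: 14.4
finger_force: 58.7
```

Emit:
{"op": "arm_command", "data": {"series": [[[0,0,0],[0,0,0],27],[[0,0,0],[0,0,0],27],[[0,0,0],[0,0,0],27],[[0,0,-0.4],[0,0,0],27],[[0,0,-0.7],[0,0,0],27],[[0,0,-0.8],[0,0,0],27],[[0,0,-0.8],[0,0,0],60],[[0,0,-0.8],[0,0,0],60],[[0,0,-0.8],[0,0,0],60],[[0,0,-0.8],[0,0,0],60],[[0,0,0],[0,0,0],60]]}}

```text
time_s: 27.5
ee_pos: [532.5, -26.5, 269.4]
ee_rot: [-0.065, 3.135, -0.001]
force: [0.9, 0.7, 0.3]
gripper_width: 51.5
finger_force: 0.0
```

```bash
cat >> h.py <<'E'
def carton(c): # world xy -> carton frame
    a=np.radians(2.45);v=np.array(c)-[532.4,-86.1];return np.array([v[0]*np.cos(a)+v[1]*np.sin(a),-v[0]*np.sin(a)+v[1]*np.cos(a)]).round(1)
E
python3 - <<'E'
from h import *
d=shot('wrist','w8.png')
for f in finials(d,200): print(carton(f[0]))
plan([474.7,325,150],-12.6)
E
```

```text
px [289.  15.] neck [388.7 -47. ] tip dir 89.5 line angle corr 0.0 L 88.4 ztop 25.2 neckz 22.6
px [620. 114.] neck [nan nan] tip dir 43.4 line angle corr nan L 41.4 ztop 33.4 neckz 14.3
px [319. 166.] neck [537.2 -26.5] tip dir -179.0 line angle corr -0.6 L 120.3 ztop 38.8 neckz 29.0
px [601. 250.] neck [624.5 296.8] tip dir -91.8 line angle corr 1.9 L 87.5 ztop 33.5 neckz 30.3
[-141.9   45.2]
[nan nan]
[ 7.3 59.4]
[108.4 378.6]
shift [0.853 7.071 2.341] turnz(units5deg) -15.008 (world turn 75.0) | at [531.5 -26.5 267.3] th 92.4 tilt 0.19 j6 -0.09 t 27.6 w 51.2
```

Emit:
{"op": "arm_command", "data": {"series": [[[0.09,0.71,0],[0,0,0],70],[[0.09,0.71,0],[0,0,0],70],[[0.09,0.71,0],[0,0,0],70],[[0.09,0.71,0],[0,0,0],70],[[0.09,0.71,0],[0,0,0],70],[[0.09,0.71,0],[0,0,0],70],[[0.09,0.71,0],[0,0,0],70],[[0.09,0.71,0],[0,0,0],70],[[0.09,0.71,0],[0,0,0],70],[[0.09,0.71,0],[0,0,0],70]]}}

```text
time_s: 28.8
ee_pos: [469.9, 327.1, 264.1]
ee_rot: [0.065, -3.139, 0.002]
force: [0.4, 0.1, 0.8]
gripper_width: 60.0
finger_force: 0.0
```

Emit:
{"op": "arm_command", "data": {"series": [[[0,0,0.2],[0,0,-1],60],[[0,0,0.2],[0,0,-1],60],[[0,0,0.2],[0,0,-1],60],[[0,0,0.2],[0,0,-1],60],[[0,0,0.2],[0,0,-1],60],[[0,0,0.2],[0,0,-1],60],[[0,0,0.2],[0,0,-1],60],[[0,0,0.2],[0,0,-1],60],[[0,0,0.2],[0,0,-1],60],[[0,0,0.2],[0,0,-1],60],[[0,0,0.2],[0,0,-1],60],[[0,0,0.2],[0,0,-1],60],[[0,0,0.2],[0,0,-1],60],[[0,0,0.2],[0,0,-1],60],[[0,0,0.2],[0,0,-1],60],[[0,0,0],[0,0,0],60],[[0,0,0],[0,0,0],60]]}}

```text
time_s: 30.92
ee_pos: [470.5, 326.2, 115.4]
ee_rot: [1.961, -2.453, -0.0]
force: [0.7, 0.0, -0.4]
gripper_width: 51.1
finger_force: 0.0
```

```bash
python3 - <<'E'
from h import *
d=shot('wrist','w9.png')
finials(d,200)
plan([474.7,325,5],-12.6)
E
```

```text
px [310. 216.] neck [474.4 323.2] tip dir -102.5 line angle corr 0.2 L 112.1 ztop 34.7 neckz 25.0
px [104. 254.] neck [625.9 323.3] tip dir -91.0 line angle corr 1.9 L 112.5 ztop 34.4 neckz 24.8
px [200. 268.] neck [570.6 383.8] tip dir 72.6 line angle corr 1.6 L 60.3 ztop 34.8 neckz 24.8
shift [ 0.01  -0.083  2.215] turnz(units5deg) -0.021 (world turn 0.1) | at [470.8 326.4 115.7] th 167.3 tilt 0.01 j6 -0.74 t 31.0 w 51.4
```

Emit:
{"op": "arm_command", "data": {"newtons": 60, "series": [[[0.04,-0.08,0.7],[0,0,0],60],[[0,0,0.6],[0,0,0],60],[[0,0,0.5],[0,0,0],60],[[0,0,0.3],[0,0,0],60],[[0,0,0.1],[0,0,0],60],[[0,0,0],[0,0,0],60],[[0,0,0],[0,0,0],0],[[0,0,0],[0,0,0],0],[[0,0,0],[0,0,0],0],[[0,0,0],[0,0,0],0],[[0,0,0],[0,0,0],0],[[0,0,-0.5],[0,0,0],0],[[0,0,-0.8],[0,0,0],0],[[0,0,-0.8],[0,0,0],0],[[0,0,-0.8],[0,0,0],0],[[0,0,-0.8],[0,0,0],0],[[0,0,-0.7],[0,0,0],0],[[0,0,0],[0,0,0],0]]}}

```text
time_s: 33.22
ee_pos: [475.7, 324.6, 228.4]
ee_rot: [-1.96, 2.449, -0.001]
force: [-0.1, -0.5, -2.6]
gripper_width: 14.6
finger_force: 59.0
```

Emit:
{"op": "arm_command", "data": {"series": [[[0.65,-0.245,0],[0,0,0],0],[[0.65,-0.245,0],[0,0,0],0],[[0.65,-0.245,0],[0,0,0],0],[[0.65,-0.245,0],[0,0,0],0],[[0.65,-0.245,0],[0,0,0],0],[[0.65,-0.245,0],[0,0,0],0],[[0.65,-0.245,0],[0,0,0],0],[[0.65,-0.245,0],[0,0,0],0],[[0.65,-0.245,0],[0,0,0],0],[[0.65,-0.245,0],[0,0,0],0],[[0.65,-0.245,0],[0,0,0],0],[[0.6,-0.24,0],[0,0,0],0]]}}

```text
time_s: 34.72
ee_pos: [531.7, -87.6, 223.7]
ee_rot: [1.962, -2.451, -0.003]
force: [0.2, 0.6, -2.6]
gripper_width: 14.7
finger_force: 58.8
```

Emit:
{"op": "arm_command", "data": {"series": [[[0,0,0],[0,0,1],0],[[0,0,0],[0,0,1],0],[[0,0,0],[0,0,1],0],[[0,0,0],[0,0,1],0],[[0,0,0],[0,0,1],0],[[0,0,0],[0,0,1],0],[[0,0,0],[0,0,1],0],[[0,0,0],[0,0,1],0],[[0,0,0],[0,0,1],0],[[0,0,0],[0,0,1],0],[[0,0,0],[0,0,1],0],[[0,0,0],[0,0,1],0],[[0,0,0],[0,0,1],0],[[0,0,0],[0,0,1],0],[[0,0,0],[0,0,1],0],[[0,0,0],[0,0,0],0],[[0,0,0],[0,0,0],0]]}}

```text
time_s: 36.85
ee_pos: [532.1, -86.5, 224.8]
ee_rot: [0.067, -3.139, -0.001]
force: [-0.6, 0.1, -2.7]
gripper_width: 14.4
finger_force: 58.8
```

```bash
python3 - <<'E'
from h import *
plan([532.4,-86.1,10],92.45)
d=shot('wrist','w10.png');print([(c.round(),a) for m,c,a in redblobs(d,200)])
E
```

```text
shift [-0.013  0.005  4.295] turnz(units5deg) -0.001 (world turn 0.0) | at [532.1 -86.5 224.8] th 92.4 tilt 0.10 j6 -0.20 t 36.9 w 14.4
[(array([357.,  14.]), np.int32(2917)), (array([ 5., 59.]), np.int32(243)), (array([331., 255.]), np.int32(14819))]
```

```bash
python3 - <<'E'
from h import *
for n in('w7','w10'):
    d=dict(np.load('pics/%s.npz'%n));m,c,a=max(redblobs(d,200),key=lambda b:b[2]);q=cloud(d)[m];v,u=np.nonzero(m)
    print(n,c,a,u.min(),u.max(),v.min(),v.max(),q.min(0).round(),q.max(0).round(),np.median(q,0).round())
    for r in range(v.min(),v.max(),25): k=u[v==r]; print(r,k.min(),k.max(),end='; ')
    print()
im=cv2.cvtColor(d['color'],cv2.COLOR_RGB2BGR)
cv2.imwrite('pics/w10c.png',im)
E
```

```text
w7 [317.49193819 273.37546187] 11908 269 366 157 399 [444. -74.  -1.] [623.  24. 366.] [505. -28. 247.]
157 313 316; 182 296 336; 207 281 349; 232 272 363; 257 293 342; 282 300 337; 307 301 337; 332 301 337; 357 298 339; 382 291 346; 
w10 [331.18597746 254.52290978] 14819 271 403 115 399 [ 448. -130.   -1.] [626.  -3. 368.] [515. -85. 244.]
115 382 387; 140 366 400; 165 310 389; 190 293 388; 215 280 396; 240 271 366; 265 299 339; 290 301 336; 315 301 336; 340 300 337; 365 292 345; 390 291 346;
```

View pics/w10c.png

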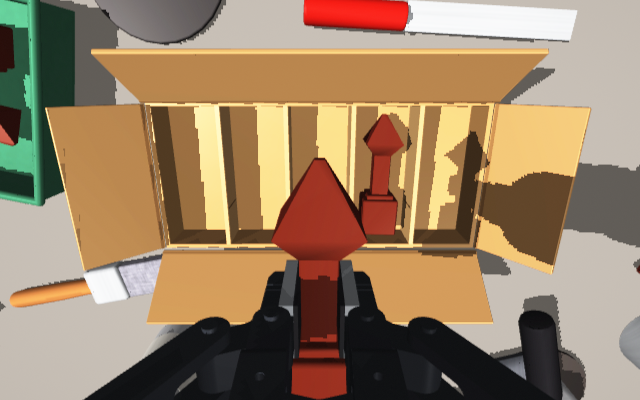

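The blob merely merged with finial E, which lies well in cell 4 at (380,175). The held one is straight over cell 3, so I'll lower it.

Emit:
{"op": "arm_command", "data": {"series": [[[-0.02,0,0.7],[0,0,0],0],[[0,0,0.8],[0,0,0],0],[[0,0,0.8],[0,0,0],0],[[0,0,0.6],[0,0,0],0],[[0,0,0.5],[0,0,0],0],[[0,0,0.4],[0,0,0],0],[[0,0,0.3],[0,0,0],0],[[0,0,0.2],[0,0,0],0],[[0,0,0],[0,0,0],0],[[0,0,0],[0,0,0],0]]}}

```text
time_s: 38.15
ee_pos: [534.2, -86.6, 11.1]
ee_rot: [-0.065, 3.14, -0.0]
force: [0.1, 0.6, -3.2]
gripper_width: 14.6
finger_force: 59.6
```

Emit:
{"op": "arm_command", "data": {"series": [[[0,0,0],[0,0,0],27],[[0,0,0],[0,0,0],27],[[0,0,0],[0,0,0],27],[[0,0,-0.4],[0,0,0],27],[[0,0,-0.7],[0,0,0],27],[[0,0,-0.8],[0,0,0],27],[[0,0,-0.8],[0,0,0],60],[[0,0,-0.8],[0,0,0],60],[[0,0,-0.8],[0,0,0],60],[[0,0,-0.8],[0,0,0],60],[[0,0,-0.8],[0,0,0],60],[[0,0,-0.8],[0,0,0],60],[[0,0,0],[0,0,0],60],[[0,0,0],[0,0,0],60]]}}

```text
time_s: 39.9
ee_pos: [533.6, -86.5, 345.3]
ee_rot: [0.065, -3.141, -0.0]
force: [0.7, -0.4, -0.7]
gripper_width: 51.3
finger_force: 0.0
```

```bash
python3 - <<'E' 2>/dev/null
from h import *
d=shot('wrist','w11.png')
for f in finials(d,200): print(carton(f[0]))
t=shot('top','t2.png');finials(t,100)
plan([548,331,150],-10.2)
E
```

```text
px [345.  29.] neck [388.5 -47. ] tip dir 89.5 line angle corr 0.1 L 88.5 ztop 25.2 neckz 22.3
px [64. 76.] neck [ 466.6 -396.4] tip dir -1.6 line angle corr -8.0 L 104.3 ztop 39.1 neckz 29.0
px [365. 156.] neck [537.1 -27.7] tip dir -178.8 line angle corr 0.7 L 119.7 ztop 38.7 neckz 29.2
px [318. 157.] neck [539.6 -86.6] tip dir -177.6 line angle corr -0.6 L 119.2 ztop 38.7 neckz 29.1
px [605. 228.] neck [625.3 300.8] tip dir -93.2 line angle corr 2.3 L 90.9 ztop 33.9 neckz 28.9
[-142.1   45.2]
[ -79.  -307.2]
[ 7.2 58.1]
[ 7.2 -0.8]
[109.4 382.6]
px [241. 178.] neck [628.7 323.2] tip dir -89.6 line angle corr 1.3 L 108.3 ztop 39.8 neckz 26.3
px [351. 202.] neck [528.5 -26.7] tip dir -178.8 line angle corr 0.8 L 102.3 ztop 43.3 neckz 29.6
px [103. 271.] neck [135.9 777.9] tip dir 2.9 line angle corr 0.5 L 509.1 ztop 33.6 neckz 19.0
px [229. 196.] neck [569.8 387.4] tip dir 80.8 line angle corr -0.2 L 104.7 ztop 40.0 neckz 24.8
px [461. 227.] neck [ 473.6 -393.8] tip dir -5.0 line angle corr -2.8 L 92.8 ztop 44.3 neckz 30.9
px [362. 248.] neck [391.7 -47.7] tip dir 88.9 line angle corr 0.2 L 86.6 ztop 29.6 neckz 22.5
px [168. 386.] neck [-45.9 546.2] tip dir -164.9 line angle corr 3.3 L 78.0 ztop 58.5 neckz 43.5
shift [-0.65   8.328  3.891] turnz(units5deg) -15.487 (world turn 77.4) | at [533.1 -86.4 344.5] th 92.4 tilt 0.13 j6 -0.20 t 40.0 w 51.2
```

Both packed finials are good. The top view shows that finial C was knocked to about (569,386). I'll go there.

Emit:
{"op": "arm_command", "data": {"series": [[[-0.09,0.78,0],[0,0,0],60],[[-0.09,0.78,0],[0,0,0],60],[[-0.09,0.78,0],[0,0,0],60],[[-0.09,0.78,0],[0,0,0],60],[[-0.09,0.78,0],[0,0,0],60],[[-0.09,0.78,0],[0,0,0],60],[[-0.09,0.78,0],[0,0,0],60],[[-0.09,0.78,0],[0,0,0],60],[[-0.09,0.78,0],[0,0,0],60],[[-0.09,0.78,0],[0,0,0],60],[[-0.09,0.78,0],[0,0,0],60],[[-0.09,0.78,0],[0,0,0],60]]}}

```text
time_s: 41.5
ee_pos: [568.0, 384.3, 344.2]
ee_rot: [0.065, -3.139, 0.002]
force: [1.4, -0.0, -0.2]
gripper_width: 51.3
finger_force: 0.0
```

Emit:
{"op": "arm_command", "data": {"series": [[[0,0,0.26],[0,0,-1],60],[[0,0,0.26],[0,0,-1],60],[[0,0,0.26],[0,0,-1],60],[[0,0,0.26],[0,0,-1],60],[[0,0,0.26],[0,0,-1],60],[[0,0,0.26],[0,0,-1],60],[[0,0,0.26],[0,0,-1],60],[[0,0,0.26],[0,0,-1],60],[[0,0,0.26],[0,0,-1],60],[[0,0,0.26],[0,0,-1],60],[[0,0,0.26],[0,0,-1],60],[[0,0,0.26],[0,0,-1],60],[[0,0,0.26],[0,0,-1],60],[[0,0,0.26],[0,0,-1],60],[[0,0,0.26],[0,0,-1],60],[[0,0,0],[0,0,-0.5],60],[[0,0,0],[0,0,0],60],[[0,0,0],[0,0,0],60]]}}

```text
time_s: 43.75
ee_pos: [568.2, 383.1, 150.2]
ee_rot: [2.015, -2.409, -0.0]
force: [-0.1, -0.1, -0.1]
gripper_width: 51.3
finger_force: 0.0
```

```bash
python3 - <<'E' 2>/dev/null
from h import *
d=shot('wrist','w12.png')
f=finials(d,200)
g=min(f,key=lambda a:np.hypot(*(a[0]-[569,386])));print(g[0]);plan([*g[0],5],np.degrees(np.arctan2(g[1][1],g[1][0]))-90)
E
```

```text
px [225. 138.] neck [626.  323.7] tip dir -90.0 line angle corr 0.6 L 112.1 ztop 34.7 neckz 25.0
px [319. 185.] neck [566.4 386.9] tip dir 81.2 line angle corr 0.1 L 111.8 ztop 34.9 neckz 25.0
[566.37058909 386.87768344]
shift [-0.067  0.05   2.91 ] turnz(units5deg) -0.280 (world turn 1.4) | at [568.3 383.2 150.5] th 169.8 tilt 0.03 j6 -0.80 t 43.8 w 51.3
```

Emit:
{"op": "arm_command", "data": {"newtons": 60, "series": [[[-0.06,0.05,0.8],[0,0,-0.28],60],[[0,0,0.8],[0,0,0],60],[[0,0,0.6],[0,0,0],60],[[0,0,0.4],[0,0,0],60],[[0,0,0.25],[0,0,0],60],[[0,0,0.05],[0,0,0],60],[[0,0,0],[0,0,0],60],[[0,0,0],[0,0,0],0],[[0,0,0],[0,0,0],0],[[0,0,0],[0,0,0],0],[[0,0,0],[0,0,0],0],[[0,0,0],[0,0,0],0],[[0,0,-0.5],[0,0,0],0],[[0,0,-0.8],[0,0,0],0],[[0,0,-0.8],[0,0,0],0],[[0,0,-0.8],[0,0,0],0],[[0,0,-0.8],[0,0,0],0],[[0,0,-0.7],[0,0,0],0],[[0,0,0],[0,0,0],0]]}}

```text
time_s: 46.18
ee_pos: [567.8, 387.6, 228.7]
ee_rot: [-2.043, 2.38, -0.001]
force: [0.9, 0.8, -2.9]
gripper_width: 14.6
finger_force: 59.0
```

Emit:
{"op": "arm_command", "data": {"series": [[[0.66,-0.063,0],[0,0,0],0],[[0.66,-0.063,0],[0,0,0],0],[[0.66,-0.063,0],[0,0,0],0],[[0.66,-0.063,0],[0,0,0],0],[[0.66,-0.063,0],[0,0,0],0],[[0.66,-0.063,0],[0,0,0],0],[[0.66,-0.063,0],[0,0,0],0],[[0.66,-0.063,0],[0,0,0],0],[[0.66,-0.063,0],[0,0,0],0],[[0.66,-0.063,0],[0,0,0],0],[[0.66,-0.063,0],[0,0,0],0],[[0.66,-0.063,0],[0,0,0],0],[[0.66,-0.063,0],[0,0,0],0],[[0.66,-0.063,0],[0,0,0],0],[[0.66,-0.063,0],[0,0,0],0],[[0.66,-0.063,0],[0,0,0],0]]}}

```text
time_s: 48.18
ee_pos: [534.7, -143.6, 223.6]
ee_rot: [2.045, -2.383, -0.004]
force: [0.1, 0.0, -2.6]
gripper_width: 14.6
finger_force: 58.9
```

Emit:
{"op": "arm_command", "data": {"series": [[[0,0,0],[0,0,1],0],[[0,0,0],[0,0,1],0],[[0,0,0],[0,0,1],0],[[0,0,0],[0,0,1],0],[[0,0,0],[0,0,1],0],[[0,0,0],[0,0,1],0],[[0,0,0],[0,0,1],0],[[0,0,0],[0,0,1],0],[[0,0,0],[0,0,1],0],[[0,0,0],[0,0,1],0],[[0,0,0],[0,0,1],0],[[0,0,0],[0,0,1],0],[[0,0,0],[0,0,1],0],[[0,0,0],[0,0,1],0],[[0,0,0],[0,0,1],0],[[0,0,0],[0,0,0.75],0],[[0,0,0],[0,0,0],0],[[0,0,0],[0,0,0],0]]}}

```text
time_s: 50.42
ee_pos: [535.5, -142.7, 224.7]
ee_rot: [0.071, -3.139, -0.001]
force: [0.5, -0.9, -1.5]
gripper_width: 14.3
finger_force: 58.9
```

```bash
python3 - <<'E'
from h import *
plan([535,-146,10],92.45)
d=shot('wrist','w13.png')
for n in ('w10','w13'):
    d=dict(np.load('pics/%s.npz'%n));m,c,a=max(redblobs(d,200),key=lambda b:b[2]);v,u=np.nonzero(m)
    for r in range(150,400,25): k=u[v==r]; print(r,k.min(),k.max(),end='; ') if len(k) else 0
    print()
E
```

```text
shift [ 0.006 -0.068  4.294] turnz(units5deg) 0.025 (world turn -0.1) | at [ 535.5 -142.7  224.7] th 92.6 tilt 0.10 j6 -0.31 t 50.4 w 14.3
150 371 397; 175 303 388; 200 287 395; 225 277 394; 250 285 354; 275 299 338; 300 301 336; 325 301 336; 350 299 338; 375 292 346; 
150 280 392; 175 268 384; 200 270 392; 225 271 391; 250 272 365; 275 299 338; 300 301 336; 325 301 336; 350 299 338; 375 292 345;
```

Emit:
{"op": "arm_command", "data": {"series": [[[0,-0.07,0.7],[0,0,0],0],[[0,0,0.8],[0,0,0],0],[[0,0,0.8],[0,0,0],0],[[0,0,0.6],[0,0,0],0],[[0,0,0.5],[0,0,0],0],[[0,0,0.4],[0,0,0],0],[[0,0,0.3],[0,0,0],0],[[0,0,0.2],[0,0,0],0],[[0,0,0],[0,0,0],0],[[0,0,0],[0,0,0],0]]}}

```text
time_s: 51.72
ee_pos: [536.7, -146.5, 11.1]
ee_rot: [-0.069, 3.14, -0.0]
force: [-0.4, 0.3, -3.7]
gripper_width: 14.1
finger_force: 59.0
```

Emit:
{"op": "arm_command", "data": {"series": [[[0,0,0],[0,0,0],27],[[0,0,0],[0,0,0],27],[[0,0,0],[0,0,0],27],[[0,0,-0.4],[0,0,0],27],[[0,0,-0.7],[0,0,0],27],[[0,0,-0.8],[0,0,0],27],[[0,0,-0.8],[0,0,0],60],[[0,0,-0.8],[0,0,0],60],[[0,0,-0.8],[0,0,0],60],[[0,0,-0.8],[0,0,0],60],[[0,0,-0.8],[0,0,0],60],[[0,0,-0.8],[0,0,0],60],[[0,0,0],[0,0,0],60],[[0,0,0],[0,0,0],60]]}}

```text
time_s: 53.48
ee_pos: [536.1, -146.3, 345.3]
ee_rot: [0.069, -3.141, -0.0]
force: [0.3, -0.2, -0.2]
gripper_width: 51.3
finger_force: 0.0
```

```bash
python3 - <<'E' 2>/dev/null
from h import *
d=shot('wrist','w14.png')
for f in finials(d,200): print(carton(f[0]))
t=shot('top','t3.png');finials(t,100)
plan([626,324,150],0)
E
```

```text
px [396.  30.] neck [388.4 -74.8] tip dir -90.6 line angle corr 0.1 L 89.2 ztop 25.2 neckz 22.9
px [115.  75.] neck [ 466.7 -396.5] tip dir -1.8 line angle corr -8.0 L 104.6 ztop 39.1 neckz 28.8
px [318. 143.] neck [ 535.3 -146.6] tip dir 2.8 line angle corr 0.5 L 112.0 ztop 39.0 neckz 28.8
px [412. 155.] neck [537.  -28.1] tip dir -178.9 line angle corr 0.8 L 119.8 ztop 38.8 neckz 28.7
px [365. 157.] neck [539.8 -88. ] tip dir -177.7 line angle corr 0.8 L 119.1 ztop 38.8 neckz 28.9
px [625. 229.] neck [nan nan] tip dir 47.4 line angle corr nan L 31.7 ztop 33.4 neckz nan
[-143.4   17.4]
[ -78.9 -307.3]
[  0.4 -60.6]
[ 7.  57.8]
[ 7.3 -2.2]
[nan nan]
px [242. 178.] neck [628.8 322.9] tip dir -89.6 line angle corr 1.1 L 108.1 ztop 39.5 neckz 24.3
px [369. 201.] neck [534.2 -86.8] tip dir -177.9 line angle corr 0.5 L 105.4 ztop 42.5 neckz 28.6
px [351. 203.] neck [528.3 -26.8] tip dir -179.1 line angle corr 1.2 L 102.1 ztop 42.6 neckz 28.9
px [387. 206.] neck [ 542.4 -146.6] tip dir 3.8 line angle corr -2.4 L 102.0 ztop 44.2 neckz 30.1
px [103. 271.] neck [528.8 797.3] tip dir -177.1 line angle corr 1.7 L 509.6 ztop 32.5 neckz 22.4
px [362. 248.] neck [391.7 -47.3] tip dir 89.0 line angle corr 0.2 L 86.4 ztop 29.5 neckz 23.2
px [156. 360.] neck [ 68.8 593.8] tip dir 29.7 line angle corr 9.8 L 84.2 ztop 57.9 neckz 43.3
px [168. 386.] neck [-45.1 544.2] tip dir -163.5 line angle corr -5.4 L 78.2 ztop 57.6 neckz 46.3
shift [-2.227  9.312  3.89 ] turnz(units5deg) -17.498 (world turn 87.5) | at [ 535.6 -146.2  344.4] th 92.5 tilt 0.13 j6 -0.31 t 53.6 w 51.4
```

Emit:
{"op": "arm_command", "data": {"series": [[[-0.18,0.78,0],[0,0,0],60],[[-0.18,0.78,0],[0,0,0],60],[[-0.18,0.78,0],[0,0,0],60],[[-0.18,0.78,0],[0,0,0],60],[[-0.18,0.78,0],[0,0,0],60],[[-0.18,0.78,0],[0,0,0],60],[[-0.18,0.78,0],[0,0,0],60],[[-0.18,0.78,0],[0,0,0],60],[[-0.18,0.78,0],[0,0,0],60],[[-0.18,0.78,0],[0,0,0],60],[[-0.18,0.78,0],[0,0,0],60],[[-0.18,0.78,0],[0,0,0],60]]}}

```text
time_s: 55.08
ee_pos: [623.3, 327.0, 344.2]
ee_rot: [0.069, -3.139, 0.002]
force: [0.7, 0.6, 1.0]
gripper_width: 51.0
finger_force: 0.0
```

Emit:
{"op": "arm_command", "data": {"series": [[[0,0,0.26],[0,0,-1],60],[[0,0,0.26],[0,0,-1],60],[[0,0,0.26],[0,0,-1],60],[[0,0,0.26],[0,0,-1],60],[[0,0,0.26],[0,0,-1],60],[[0,0,0.26],[0,0,-1],60],[[0,0,0.26],[0,0,-1],60],[[0,0,0.26],[0,0,-1],60],[[0,0,0.26],[0,0,-1],60],[[0,0,0.26],[0,0,-1],60],[[0,0,0.26],[0,0,-1],60],[[0,0,0.26],[0,0,-1],60],[[0,0,0.26],[0,0,-1],60],[[0,0,0.26],[0,0,-1],60],[[0,0,0.26],[0,0,-1],60],[[0,0,0],[0,0,-1],60],[[0,0,0],[0,0,-1],60],[[0,0,0],[0,0,-0.5],60],[[0,0,0],[0,0,0],60],[[0,0,0],[0,0,0],60]]}}

```text
time_s: 57.58
ee_pos: [623.2, 325.7, 150.0]
ee_rot: [2.22, -2.221, -0.001]
force: [0.4, 0.1, 0.2]
gripper_width: 51.2
finger_force: 0.0
```

```bash
python3 - <<'E' 2>/dev/null
from h import *
d=shot('wrist','w15.png')
f=finials(d,200)
g=min(f,key=lambda a:np.hypot(*(a[0]-[626,324])));print(g[0]);plan([*g[0],5],np.degrees(np.arctan2(g[1][1],g[1][0]))-90)
w=dict(np.load('pics/w14.npz'));P=cloud(w);v=P-np.array([532.4,-86.1,0]);a=np.radians(2.45)
X=v[...,0]*np.cos(a)+v[...,1]*np.sin(a);Y=-v[...,0]*np.sin(a)+v[...,1]*np.cos(a);Z=P[...,2]
hsv=cv2.cvtColor(w['color'],cv2.COLOR_RGB2HSV);C=(hsv[...,0]>8)&(hsv[...,0]<28)&(hsv[...,1]>50)
for n,m,o,h in(('left',(Y>158)&(abs(X)<50),Y-152,44),('right',(Y<-158)&(abs(X)<50),-Y-152,44),('near',(X<-76)&(abs(Y)<120),-X-70,48),('far',(X>76)&(abs(Y)<120),X-70,48)):
    m=m&C&(Z>55)&(o<80)
    print(n,m.sum(),'angle',np.median(np.pi-np.arctan2(Z[m]-h,o[m])),'edge z',np.percentile(Z[m],98),'out',np.percentile(o[m],98))
E
```

```text
px [313. 200.] neck [626.3 323.4] tip dir -89.6 line angle corr 0.1 L 112.0 ztop 34.7 neckz 25.0
[626.31622887 323.40511153]
shift [ 0.046 -0.062  2.904] turnz(units5deg) -0.080 (world turn 0.4) | at [623.3 325.8 150.2] th 180.0 tilt 0.05 j6 -1.09 t 57.6 w 51.2
left 4656 angle 2.202040616710425 edge z 99.35632332039027 out 42.55519226368712
right 3913 angle 2.3536289661509477 edge z 92.31702365948628 out 50.58199645415368
near 7613 angle 2.0640045759198764 edge z 488.1044772706526 out 36.008449512030666
far 8466 angle 2.2180411359328547 edge z 101.99784104675831 out 44.81896709950457
```

Emit:
{"op": "arm_command", "data": {"newtons": 60, "series": [[[0.05,-0.06,0.8],[0,0,0],60],[[0,0,0.8],[0,0,0],60],[[0,0,0.6],[0,0,0],60],[[0,0,0.4],[0,0,0],60],[[0,0,0.25],[0,0,0],60],[[0,0,0.05],[0,0,0],60],[[0,0,0],[0,0,0],60],[[0,0,0],[0,0,0],0],[[0,0,0],[0,0,0],0],[[0,0,0],[0,0,0],0],[[0,0,0],[0,0,0],0],[[0,0,0],[0,0,0],0],[[0,0,-0.5],[0,0,0],0],[[0,0,-0.8],[0,0,0],0],[[0,0,-0.8],[0,0,0],0],[[0,0,-0.8],[0,0,0],0],[[0,0,-0.8],[0,0,0],0],[[0,0,-0.7],[0,0,0],0],[[0,0,0],[0,0,0],0]]}}

```text
time_s: 60.0
ee_pos: [628.1, 324.2, 228.8]
ee_rot: [-2.218, 2.218, -0.002]
force: [0.2, 0.3, -2.7]
gripper_width: 14.4
finger_force: 59.0
```

Emit:
{"op": "arm_command", "data": {"series": [[[0.66,0.11,0],[0,0,0],0],[[0.66,0.11,0],[0,0,0],0],[[0.66,0.11,0],[0,0,0],0],[[0.66,0.11,0],[0,0,0],0],[[0.66,0.11,0],[0,0,0],0],[[0.66,0.11,0],[0,0,0],0],[[0.66,0.11,0],[0,0,0],0],[[0.66,0.11,0],[0,0,0],0],[[0.66,0.11,0],[0,0,0],0],[[0.66,0.11,0],[0,0,0],0],[[0.66,0.11,0],[0,0,0],0],[[0.66,0.11,0],[0,0,0],0],[[0.66,0.11,0],[0,0,0],0],[[0.66,0.11,0],[0,0,0],0],[[0.66,0.11,0],[0,0,0],0],[[0.69,0.11,0],[0,0,0],0]]}}

```text
time_s: 62.0
ee_pos: [537.4, -206.6, 223.5]
ee_rot: [2.221, -2.22, -0.005]
force: [-0.6, -0.8, -2.6]
gripper_width: 14.2
finger_force: 58.9
```

Emit:
{"op": "arm_command", "data": {"series": [[[0,0,0],[0,0,1],0],[[0,0,0],[0,0,1],0],[[0,0,0],[0,0,1],0],[[0,0,0],[0,0,1],0],[[0,0,0],[0,0,1],0],[[0,0,0],[0,0,1],0],[[0,0,0],[0,0,1],0],[[0,0,0],[0,0,1],0],[[0,0,0],[0,0,1],0],[[0,0,0],[0,0,1],0],[[0,0,0],[0,0,1],0],[[0,0,0],[0,0,1],0],[[0,0,0],[0,0,1],0],[[0,0,0],[0,0,1],0],[[0,0,0],[0,0,1],0],[[0,0,0],[0,0,1],0],[[0,0,0],[0,0,1],0],[[0,0,0],[0,0,0.5],0],[[0,0,0],[0,0,0],0],[[0,0,0],[0,0,0],0]]}}

```text
time_s: 64.5
ee_pos: [538.1, -205.8, 224.7]
ee_rot: [0.07, -3.139, -0.001]
force: [1.0, 0.4, -3.3]
gripper_width: 14.8
finger_force: 58.9
```

```bash
python3 - <<'E'
from h import *
plan([537.6,-206,10],92.45)
d=shot('wrist','w16.png')
m,c,a=max(redblobs(d,200),key=lambda b:b[2]);v,u=np.nonzero(m)
for r in range(150,400,25): k=u[v==r]; print(r,k.min(),k.max(),end='; ') if len(k) else 0
E
```

```text
shift [ 4.000e-03 -6.000e-03  4.293e+00] turnz(units5deg) 0.021 (world turn -0.1) | at [ 538.1 -205.8  224.7] th 92.6 tilt 0.10 j6 -0.41 t 64.5 w 14.8
175 303 333; 200 287 346; 225 276 360; 250 284 353; 275 299 338; 300 301 336; 325 301 336; 350 299 338; 375 292 346;
```

Emit:
{"op": "arm_command", "data": {"series": [[[0,0,0.7],[0,0,0],0],[[0,0,0.8],[0,0,0],0],[[0,0,0.8],[0,0,0],0],[[0,0,0.6],[0,0,0],0],[[0,0,0.5],[0,0,0],0],[[0,0,0.4],[0,0,0],0],[[0,0,0.3],[0,0,0],0],[[0,0,0.2],[0,0,0],0],[[0,0,0],[0,0,0],0],[[0,0,0],[0,0,0],0]]}}

```text
time_s: 65.8
ee_pos: [539.2, -206.3, 11.2]
ee_rot: [-0.069, 3.14, -0.001]
force: [-0.5, 1.2, -2.5]
gripper_width: 14.6
finger_force: 59.0
```

Emit:
{"op": "arm_command", "data": {"series": [[[0,0,0],[0,0,0],27],[[0,0,0],[0,0,0],27],[[0,0,0],[0,0,0],27],[[0,0,-0.4],[0,0,0],27],[[0,0,-0.7],[0,0,0],27],[[0,0,-0.8],[0,0,0],27],[[0,0,-0.8],[0,0,0],0],[[0,0,-0.8],[0,0,0],0],[[0,0,-0.8],[0,0,0],0],[[0,0,-0.8],[0,0,0],0],[[0,0,-0.8],[0,0,0],0],[[0,0,-0.8],[0,0,0],0],[[0,0,0],[0,0,0],0],[[0,0,0],[0,0,0],0]]}}

```text
time_s: 67.55
ee_pos: [538.7, -206.1, 345.3]
ee_rot: [0.069, -3.141, -0.0]
force: [0.5, 0.1, 0.4]
gripper_width: 0.2
finger_force: 0.0
```

```bash
python3 - <<'E' 2>/dev/null
from h import *
d=shot('wrist','w17.png');shot('top','t4.png');shot('scene','s4.png')
for f in finials(d,200): print(carton(f[0]))
plan([540,-20,420],90)
a=cv2.imread('pics/t4.png');b=cv2.imread('pics/w17.png')
cv2.imwrite('pics/m.png',np.vstack([cv2.resize(a,(480,300)),cv2.resize(b,(480,300))]))
E
```

```text
px [446.  30.] neck [388.8 -48.2] tip dir 89.3 line angle corr 0.3 L 89.2 ztop 25.3 neckz 22.7
px [166.  75.] neck [ 467.  -396.5] tip dir -1.9 line angle corr -8.2 L 104.0 ztop 39.2 neckz 28.9
px [365. 143.] neck [ 535.3 -147.3] tip dir 2.8 line angle corr 0.2 L 112.1 ztop 39.0 neckz 28.8
px [458. 155.] neck [529.5 -27.4] tip dir -178.8 line angle corr -0.5 L 112.4 ztop 38.7 neckz 28.5
px [318. 157.] neck [ 544.8 -206.1] tip dir -177.6 line angle corr -0.7 L 118.6 ztop 38.8 neckz 29.1
px [411. 156.] neck [539.9 -88.8] tip dir -177.4 line angle corr 1.7 L 118.9 ztop 38.8 neckz 28.6
[-141.9   44. ]
[ -78.6 -307.3]
[  0.3 -61.3]
[-0.4 58.8]
[   7.2 -120.4]
[ 7.3 -3. ]
shift [-0.197  3.713 -1.509] turnz(units5deg) 0.502 (world turn -2.5) | at [ 538.1 -205.9  344.4] th 92.5 tilt 0.13 j6 -0.41 t 67.7 w 0.1
```

View pics/m.png

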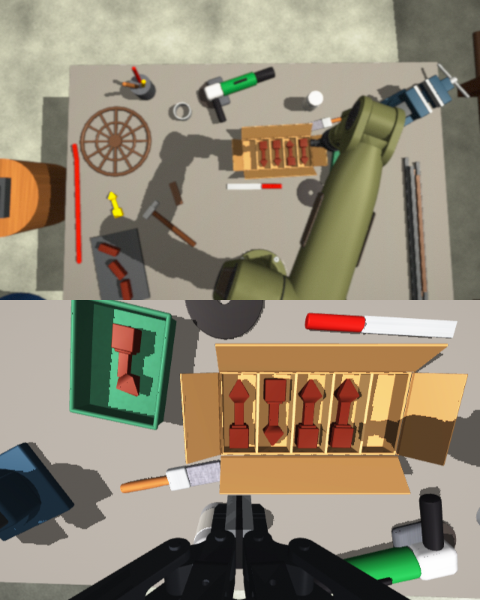

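Sorting is done: four finials in cells 1–4 (composite x 238–347, y 410) and the bent one in the tray at (127,360). The three dark blocks on the steel plate aren't finials. Next I'll fold the +y end flap with the shut fingers, pushing from outside.

Emit:
{"op": "arm_command", "data": {"newtons": 60, "series": [[[0.02,0.7,0],[0,0,0],0],[[0,0.7,0],[0,0,0],0],[[0,0.7,0],[0,0,0],0],[[0,0.7,0],[0,0,0],0],[[0,0.7,0],[0,0,0],0],[[0,0.7,0],[0,0,0],0],[[0,0.7,0],[0,0,0],0],[[0,0.7,0],[0,0,0],0],[[0,0.7,0],[0,0,0],0],[[0,0.7,0],[0,0,0],0],[[0,0,0.8],[0,0,0],0],[[0,0,0.8],[0,0,0],0],[[0,0,0.8],[0,0,0],0],[[0,0,0.8],[0,0,0],0],[[0,0,0.8],[0,0,0],0],[[0,0,0.8],[0,0,0],0],[[0,0,0.5],[0,0,0],0],[[0,0,0],[0,0,0],0],[[0,0,0],[0,0,0],0]]}}

```text
time_s: 70.08
ee_pos: [522.7, 143.6, 81.4]
ee_rot: [-0.069, 3.14, 0.0]
force: [-0.0, 0.7, 0.3]
gripper_width: 0.1
finger_force: 0.0
```

```bash
python3 - <<'E'
from h import *
s=ctrl.get_state();print(carton(s['ee_pos'][:2]));plan([522.5,145.7,80],92.45)
E
```

```text
[1.000e-01 2.299e+02]
shift [0.002 0.042 0.028] turnz(units5deg) 0.012 (world turn -0.1) | at [522.7 143.6  81.4] th 92.5 tilt 0.02 j6 0.22 t 70.1 w 0.1
```

Emit:
{"op": "arm_command", "data": {"series": [[[0,-0.3,0],[0,0,0],0],[[0,-0.3,0],[0,0,0],0],[[0,-0.3,0],[0,0,0],0],[[0,-0.3,0],[0,0,0],0],[[0,-0.3,0],[0,0,0],0],[[0,-0.3,0],[0,0,0],0],[[0,-0.3,0],[0,0,0],0],[[0,-0.2,0],[0,0,0],0],[[0,0,0.2],[0,0,0],0],[[0,0,0.2],[0,0,0],0],[[0,0,0.14],[0,0,0],0],[[0,0,0.08],[0,0,0],0],[[0,0,0],[0,0,0],0],[[0,0,0],[0,0,0],0]]}}

```text
time_s: 71.82
ee_pos: [527.6, 28.8, 50.0]
ee_rot: [-0.069, 3.141, 0.0]
force: [0.9, -0.4, -0.6]
gripper_width: -0.0
finger_force: 0.0
```

Emit:
{"op": "arm_command", "data": {"series": [[[0,0,0.06],[0,0,0],0],[[0,0,0],[0,0,0],0],[[0,0,0],[0,0,0],0]]}}

```text
time_s: 72.2
ee_pos: [527.4, 28.6, 46.8]
ee_rot: [0.069, -3.141, 0.0]
force: [-0.3, -0.5, -0.2]
gripper_width: -0.1
finger_force: 0.0
```

Emit:
{"op": "arm_command", "data": {"series": [[[0,0,-0.6],[0,0,0],0],[[0,0,-0.8],[0,0,0],0],[[0,0,-0.8],[0,0,0],0],[[0,-0.7,-0.8],[0,0,0],0],[[0,-0.7,-0.8],[0,0,0],0],[[0,-0.7,0],[0,0,0],0],[[0,-0.7,0],[0,0,0],0],[[0,-0.7,0],[0,0,0],0],[[0,0,0],[0,0,0],0]]}}

```text
time_s: 73.32
ee_pos: [535.0, -148.1, 236.7]
ee_rot: [0.064, -3.141, 0.001]
force: [1.0, -0.1, 0.2]
gripper_width: -0.3
finger_force: 0.0
```

```bash
cat >> h.py <<'E'
def flaps(w):
    P=cloud(w);v=P-np.array([532.4,-86.1,0]);a=np.radians(2.45)
    X=v[...,0]*np.cos(a)+v[...,1]*np.sin(a);Y=-v[...,0]*np.sin(a)+v[...,1]*np.cos(a);Z=P[...,2]
    hsv=cv2.cvtColor(w['color'],cv2.COLOR_RGB2HSV);C=(hsv[...,0]>8)&(hsv[...,0]<28)&(hsv[...,1]>50)
    for n,o,t,h,l in(('left',Y-152,X,44,50),('right',-Y-152,X,44,50),('near',-X-70,Y,48,70),('far',X-70,Y,48,70)):
        m=C&(abs(t)<l)&(o>-66)&(o<64)&(np.hypot(o,Z-h)>30)&(np.hypot(o,Z-h)<76)&(Z>h-8)
        print(n,m.sum(),'angle',np.percentile(np.pi-np.arctan2(Z[m]-h,o[m]),[20,50,80]).round(2) if m.sum() else '')
E
python3 - <<'E'
from h import *
d=shot('wrist','w18.png');flaps(d);s=ctrl.get_state();print(carton(s['ee_pos'][:2]),s['ee_pos'])
flaps(dict(np.load('pics/w17.npz')))
E
```

```text
left 3870 angle [0.04 0.05 0.07]
right 5886 angle [2.34 2.36 2.38]
near 6961 angle [2.05 2.06 2.08]
far 4883 angle [2.21 2.23 2.25]
[ -0.1 -60.9] [ 534.92331344 -146.9055576   236.68382703]
left 4206 angle [2.19 2.21 2.23]
right 2941 angle [2.35 2.36 2.38]
near 3599 angle [2.06 2.07 2.08]
far 3750 angle [2.21 2.23 2.25]
```

View pics/w18.png

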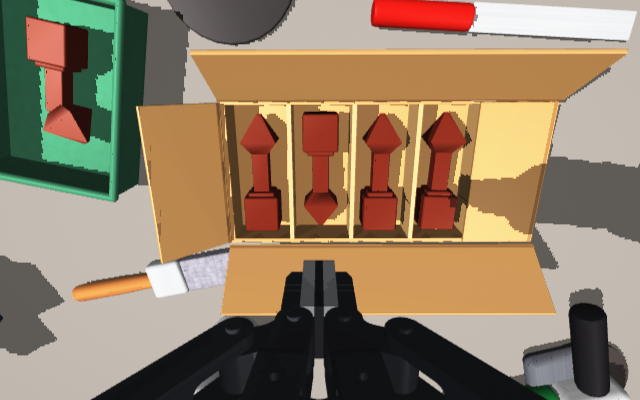

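The +y flap is flat (0.05 rad), over cell 5 at (510,170). Now the −y flap.

Emit:
{"op": "arm_command", "data": {"series": [[[0,-0.7,0],[0,0,0],0],[[0,-0.7,0],[0,0,0],0],[[0,-0.7,0],[0,0,0],0],[[0,-0.7,0],[0,0,0],0],[[0,-0.65,0],[0,0,0],0],[[0,0,0],[0,0,0],0],[[0,0,0.8],[0,0,0],0],[[0,0,0.8],[0,0,0],0],[[0,0,0.8],[0,0,0],0],[[0,0,0.75],[0,0,0],0],[[0,0,0],[0,0,0],0],[[0,0,0],[0,0,0],0]]}}

```text
time_s: 74.88
ee_pos: [543.6, -318.0, 80.8]
ee_rot: [-0.07, 3.14, -0.001]
force: [0.0, 0.0, 0.5]
gripper_width: 0.2
finger_force: 0.0
```

Emit:
{"op": "arm_command", "data": {"series": [[[0,0.3,0],[0,0,0],0],[[0,0.3,0],[0,0,0],0],[[0,0.3,0],[0,0,0],0],[[0,0.3,0],[0,0,0],0],[[0,0.3,0],[0,0,0],0],[[0,0.3,0],[0,0,0],0],[[0,0.3,0],[0,0,0],0],[[0,0.24,0],[0,0,0],0],[[0,0,0.2],[0,0,0],0],[[0,0,0.2],[0,0,0],0],[[0,0,0.14],[0,0,0],0],[[0,0,0.08],[0,0,0],0],[[0,0,0],[0,0,0],0]]}}

```text
time_s: 76.5
ee_pos: [537.2, -201.8, 47.8]
ee_rot: [0.068, -3.14, -0.0]
force: [0.1, -0.8, -0.2]
gripper_width: 0.2
finger_force: 0.0
```

```bash
python3 - <<'E'
from h import *
s=ctrl.get_state();print(carton(s['ee_pos'][:2]),s['ee_pos'],s['force']);d=shot('wrist','w19.png');flaps(d)
E
```

```text
[  -0.2 -115.8] [ 537.19585406 -201.81926617   47.81641051] [ 0.11487674 -0.8499156  -0.18375099]
left 0 angle 
right 9890 angle [0.05 0.06 0.08]
near 12926 angle [2.04 2.05 2.06]
far 1454 angle [6.11 6.15 6.18]
```

Emit:
{"op": "arm_command", "data": {"series": [[[0,0,-0.6],[0,0,0],0],[[0,0,-0.8],[0,0,0],0],[[0,0,-0.8],[0,0,0],0],[[0,0,0],[0,0,0],0],[[0.52,0.46,0],[0,0,0],0],[[0.52,0.46,0],[0,0,0],0],[[0.52,0.46,0],[0,0,0],0],[[0.52,0.46,0],[0,0,0],0],[[0.52,0.46,0],[0,0,0],0],[[0,0,0],[0,0,0],0],[[0,0,0.6],[0,0,0],0],[[0,0,0.6],[0,0,0],0],[[0,0,0.28],[0,0,0],0],[[0,0,0],[0,0,0],0],[[0,0,0],[0,0,0],0]]}}

```text
time_s: 78.42
ee_pos: [403.5, -92.8, 85.0]
ee_rot: [-0.069, 3.14, -0.001]
force: [-0.3, 0.2, 0.4]
gripper_width: -0.0
finger_force: 0.0
```

```bash
python3 - <<'E'
from h import *
s=ctrl.get_state();print(carton(s['ee_pos'][:2]),s['ee_pos'],s['force']);d=shot('wrist','w20.png');flaps(d)
E
```

```text
[-129.1   -1.1] [403.50828975 -92.75237027  85.02544127] [-0.29153507  0.15740768  0.39532886]
left 129 angle [0.06 0.07 0.08]
right 105 angle [0.06 0.08 0.09]
near 510 angle [2.1  2.13 2.14]
far 0 angle
```

Sweep the near flap over: +X is tool −x, 100 mm, then down.

Emit:
{"op": "arm_command", "data": {"series": [[[-0.3,0,0],[0,0,0],0],[[-0.3,0,0],[0,0,0],0],[[-0.3,0,0],[0,0,0],0],[[-0.3,0,0],[0,0,0],0],[[-0.3,0,0],[0,0,0],0],[[-0.3,0,0],[0,0,0],0],[[-0.2,0,0],[0,0,0],0],[[0,0,0.2],[0,0,0],0],[[0,0,0.2],[0,0,0],0],[[0,0,0.16],[0,0,0],0],[[0,0,0.14],[0,0,0],0],[[0,0,0],[0,0,0],0],[[0,0,0],[0,0,0],0]]}}

```text
time_s: 80.1
ee_pos: [501.9, -88.0, 49.9]
ee_rot: [0.069, -3.14, -0.0]
force: [-3.6, 0.3, 11.9]
gripper_width: -0.2
finger_force: 5.6
```

```bash
python3 - <<'E'
from h import *
s=ctrl.get_state();print(carton(s['ee_pos'][:2]),s['ee_pos'],s['force']);d=shot('wrist','w21.png');flaps(d)
E
```

```text
[-30.6  -0.6] [501.88056192 -88.00506431  49.93348549] [-3.63267172  0.28686575 11.91675908]
left 11022 angle [0.06 0.11 0.15]
right 10910 angle [0.07 0.11 0.15]
near 15459 angle [0.03 0.04 0.06]
far 0 angle
```

Emit:
{"op": "arm_command", "data": {"series": [[[0,0,-0.6],[0,0,0],0],[[0,0,-0.8],[0,0,0],0],[[0,0,-0.8],[0,0,0],0],[[0,0,0],[0,0,0],0],[[-0.57,0,0],[0,0,0],0],[[-0.57,0,0],[0,0,0],0],[[-0.57,0,0],[0,0,0],0],[[-0.57,0,0],[0,0,0],0],[[-0.57,0,0],[0,0,0],0],[[-0.57,0,0],[0,0,0],0],[[0,0,0],[0,0,0],0],[[0,0,0.6],[0,0,0],0],[[0,0,0.6],[0,0,0],0],[[0,0,0.28],[0,0,0],0],[[0,0,0],[0,0,0],0],[[0,0,0],[0,0,0],0]]}}

```text
time_s: 82.15
ee_pos: [674.0, -80.7, 86.5]
ee_rot: [-0.069, 3.139, -0.0]
force: [0.2, 0.6, 0.4]
gripper_width: -0.2
finger_force: 0.0
```

```bash
python3 - <<'E'
from h import *
s=ctrl.get_state();print(carton(s['ee_pos'][:2]),s['ee_pos'],s['force']);d=shot('wrist','w22.png');flaps(d)
E
```

```text
[141.7  -0.7] [673.97733058 -80.71482294  86.50568102] [0.24304176 0.64096548 0.37291328]
left 5216 angle [0.04 0.06 0.08]
right 5117 angle [0.05 0.07 0.08]
near 0 angle 
far 30153 angle [2.22 2.23 2.25]
```

Emit:
{"op": "arm_command", "data": {"series": [[[0.3,0,0],[0,0,0],0],[[0.3,0,0],[0,0,0],0],[[0.3,0,0],[0,0,0],0],[[0.3,0,0],[0,0,0],0],[[0.3,0,0],[0,0,0],0],[[0.3,0,0],[0,0,0],0],[[0.3,0,0],[0,0,0],0],[[0.15,0,0],[0,0,0],0],[[0,0,0.2],[0,0,0],0],[[0,0,0.2],[0,0,0],0],[[0,0,0.16],[0,0,0],0],[[0,0,0.16],[0,0,0],0],[[0,0,0],[0,0,0],0],[[0,0,0],[0,0,0],0]]}}

```text
time_s: 83.95
ee_pos: [560.9, -85.4, 49.9]
ee_rot: [0.069, -3.141, -0.0]
force: [-3.8, 0.5, 11.2]
gripper_width: 0.1
finger_force: 5.6
```

Emit:
{"op": "arm_command", "data": {"series": [[[0,0,-0.6],[0,0,0],0],[[0,0,-0.8],[0,0,0],0],[[0,0,-0.8],[0,0,0],0],[[0,0,-0.8],[0,0,0],0],[[0,0,-0.8],[0,0,0],0],[[0,0,-0.8],[0,0,0],0],[[0,0,-0.8],[0,0,0],0],[[0,0,0],[0,0,0],0],[[0,0,0],[0,0,0],0]]}}

```text
time_s: 85.08
ee_pos: [561.0, -85.5, 318.4]
ee_rot: [0.069, -3.14, -0.0]
force: [0.2, -0.3, -0.6]
gripper_width: -0.2
finger_force: 0.0
```

```bash
python3 - <<'E'
from h import *
s=ctrl.get_state();print(carton(s['ee_pos'][:2]),s['ee_pos'],s['force'],s['time_s']);d=shot('wrist','w23.png');flaps(d)
E
```

```text
[28.6 -0.6] [560.9714453  -85.45076981 318.36989975] [ 0.22378331 -0.29303922 -0.58295548] 85.075
left 2888 angle [0.1  0.12 0.16]
right 2875 angle [0.1  0.12 0.16]
near 4270 angle [0.03 0.04 0.06]
far 3762 angle [0.03 0.04 0.06]
```

View pics/w23.png

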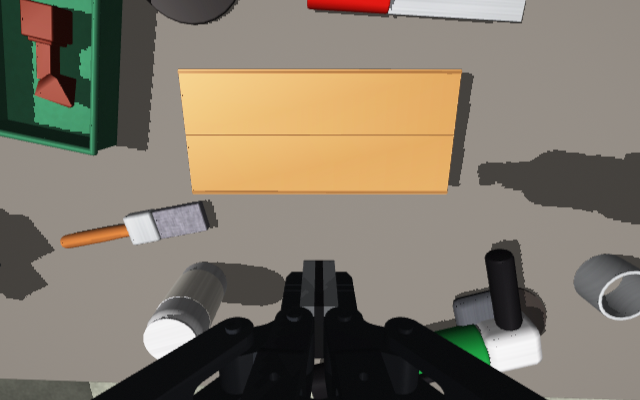

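The carton is closed, with both long flaps flat at (320,130), and the reject is in the tray at (45,50). Handing in.

```bash
python3 -c "
from rig import ctrl
print(ctrl.close_job())"
```

```text
the job is handed in; nothing more can be done
None
```

The job is handed in: four sound finials are packed in cells 1–4, the bent one is in the scrap tray, and all four flaps are folded flat, end flaps first (no verdict came back from the hand-in).

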